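# Layer two mould plates in the sprung nest

### The arm

A 6-joint arm with a two-finger parallel gripper is mounted at the origin on a cart in front of the work surface, level with it; the furniture and walls round the work are solid. World frame = base frame: x ahead of the robot, y to its left, z up, the work surface at z = 0. Lengths are in m, angles in rad, forces in N, time in s.
With the tool pointing down it reaches from about 0.375 to 0.9 m from the base axis. Payload 3.1 kg.
Tool frame: the origin (TCP) lies at the very end of the fingers, on their centre line; the grasp point (between the pads) lies 19 mm behind it; z points along the fingers, y is the direction in which the jaws open and shut (so a half turn about z gives the same grasp; the last joint's range is limited). The gripper opens to 87 mm and grips with 3 to 60 N. Pads are 19 mm wide; open, the fingers measure 117 mm over their backs; the gripper's body (75 mm by 190 mm) begins 51 mm behind the grasp point.
Start: joints at [1.163, 0.527, 1.433, -0, 1.181, -0.178], TCP at [0.142, 0.609, 0.223] pointing down, gripper open.
Joint ranges: [-3.08, 3.08], [-0.75, 2.2], [0.22, 2.44], [-1.43, 4.57], [0, 2.65], [-2.85, 2.85]. Speed limits (rad/s): [2.79, 2.79, 3.14, 3.14, 3.14, 3.14].

### API

Orientations are given as a unit quaternion [x, y, z, w].
In Python, from rig import robot gives the robot as it stands. The module is installed in compiled form; this text tells all that it offers.
- The arm moves only by the tool send_rows, never from a script. Its argument "deltas" is a list of rows, each an object of numbers: "tx", "ty", "tz": the shift along the tool's x, y, z in cm; "rx", "ry", "rz": the turn, a rotation vector about the tool's x, y, z in rad. A call has 1 to 5 rows; each row is the pose to reach, as a shift and turn from the pose commanded when the call began, along the tool's axes at that moment; what a row does not reach only later rows make up. A row lasts 1/12 s, in which the tool goes at most 41.7 mm and 7.16 degrees, less where a joint would pass 70% of its speed; a pose out of reach is approached as far as the arm can. A call with a gripper value outside its range is refused whole. "claw" is the finger opening in cm, from 0 to 8.7, set as the call begins (left out, the last holds). The fingers move at their own pace and stop on an object; "squeeze" is the grip in N (left out, the last holds). Time passes only in rows, so rows that repeat a pose let the fingers close. It gives the time, the measured TCP pose, the force and the opening at its end, in the units of the state.
- robot.get_obs(): the state, without advancing time (a new reading comes with each control period).
- robot.camera(name): name is "scene" or "top" or "wrist"; returns a dict with "color" (400x640x3 uint8, red, green, blue), "z_map" (400x640 float32, m along the optical axis (not along the pixel's ray), 0 where there is no reading), "intrinsics" (3x3 intrinsics, pixels), "R" (3x3) and "t" (3): a world point X has camera coordinates R X + t; the wrist camera has in their place "tool_from_camera" (4x4, takes a point from camera to tool coordinates, whose origin is the TCP and whose axes are the flange's). Camera axes: x right, y down, z forward; pixel columns grow to the right and rows downward; lengths in m; the calibration is good to about 2 mm. A picture is of the moment at which its call begins: read the wrist's pose just before it.
- robot.hand_in(): hands the job in, once; it reports no verdict.
Trained networks look in the newest picture that a camera, given by its name, has taken for a name from the list of things; names that differ only in an ending like _2 or _b are one class to them, and where a whole thing is asked for, a point or a joint stands for the part that bears it (a point fixed in the world has none). Each returns a list of dicts, best first, with "p" (0 to 1); they miss things now and then, are a little off and sometimes report something else, mostly with a low value. They report only what shows in the picture. A call takes as long as a camera call.
- robot.outline_of(label, camera): "pixels" (400x640 bool, what is visible of it) and "xy" ([column, row] in pixels, amid what is visible of it).
- robot.tip_of(label, camera): "xy" ([column, row] in pixels: a listed point, or the origin of a listed thing).
The state is a dict: "time": time; "q": joint angles; "joint_velocities": joint speeds; "joint_torque": joint torques, N m; "position": TCP position; "tool_rot": TCP orientation; "ft_force": force on the tool from outside, world axes, zero at the start; "moment": the same for the moment, N m; "grip_width": finger opening in m.
Only numpy, scipy, OpenCV 4.12 (cv2) and the standard library are available. Lean on these libraries where they do the work, as an engineer would, in place of code of your own. Each camera call takes 0.05 s, during which the arm holds its last target.

### The job

Make up the mould two plates deep: take the top two plates from the sloping rack, one at a time and the topmost first, and layer them in the clamping nest on the stand, so that both lie flat and are held home against the fixed hook by the sprung jaw. A plate goes in slanting, one edge under the jaw's lip; push the jaw back with it, swing the other edge down past the hook's nose and let go. Leave the lower two plates lying in the rack, and do not knock over the pellet jar beside it.

Things in the scene. Friction and masses are not known exactly. Their poses are not given: they have to be found in the camera images.
- plate_1: bare aluminium mould plate, 60 x 60 x 12 mm, with a short slot along y and a small hole in each corner; origin at the centre of its underside, z out of its upper face, x along its level edge. Topmost in the rack at the start; goes in the nest first.
- plate_2: bare aluminium mould plate, 60 x 60 x 12 mm, with a short slot along y and a small hole in each corner; origin at the centre of its underside, z out of its upper face, x along its level edge. Second from the top in the rack; goes in the nest on top of plate_1.
- plate_3: bare aluminium mould plate, 60 x 60 x 12 mm, with a short slot along y and a small hole in each corner; origin at the centre of its underside, z out of its upper face, x along its level edge. Third in the rack; stays there.
- plate_4: bare aluminium mould plate, 60 x 60 x 12 mm, with a short slot along y and a small hole in each corner; origin at the centre of its underside, z out of its upper face, x along its level edge. Lowest in the rack, on its bed; stays there.
- rack: grey folded steel rack bolted down, foot 86 x 108 mm, 84 mm high with its plates. Its bed, 52 mm wide, slopes 30 deg down towards the rack's +y; plates lie on it in a stack against a stop 44 mm high at the low end, whose 10 mm long side returns stand 3 mm clear of the plates. Origin: centre of the foot's underside, z up.
- nest: clamping nest on a grey stand of square tube, bolted down, 204 mm high; nest 88 x 130 mm, foot 110 x 110 mm. Origin on the table under the middle of the seat, z up. Towards +y a sprung jaw, towards -y a fixed steel hook, between them the seat.
- seat (a point): centre of the nest's seat, 170 mm above the table; axes as the nest's. From here: seat 50 mm wide along x, so plates overhang at +x and -x, where the nest is open. Fixed hook: face at y=-30 mm, nose 4 mm over the plates, underside 26 mm and top 34 mm up; two cheeks 66 mm apart reach to y=-20 mm. A plate that is home has its origin here, the second 12 mm higher.
- jaw_face (a point): middle of the sprung jaw's upright face, which looks to the nest's -y; at y=+24 mm from the seat's centre with the jaw at rest. The face is 52 mm wide; its lip stands 4 mm out over the plates, underside 27 mm and top 34 mm above the seat. Moves with the jaw.
- jaw (a joint): travel of the sprung jaw in m along the nest's +y: 0 at rest, 0.006 with a plate held, 0.018 at its end; the spring pushes back with 4 N at 0 and 10 N at the end
- pellet_jar: jar of pellets with a red lid, 65 mm across, 86 mm high, a bystander; origin at the centre of its underside

How it is judged:
By the outcome, as a careful person would: the job done as asked, in the order asked, and still so for the second after the job is handed in, with the robot touching nothing.
It also fails if it takes over 64 s, if anything falls off the work surface, if the arm or the gripper's body presses on something with over 40 N, if the wrist force passes 120 N, or if a joint passes its speed limit or range.

## Working session

There is one attempt and no reset: what is moved stays moved. The work goes in short steps, Python scripts to look and compute and a tool call to move; the robot and the scene stay as the last step left them, time stands still between calls to the robot, and variables do not carry over. Pictures are saved under pics/ and viewed, and the job is handed in when it is done.

Besides the shell and the picture viewer there is one more tool, called after "Request:" as a command line: name --argument value ..., lists and objects as JSON in quotes. send_rows: Moves the arm, as the interface text tells. Its arguments: {"type":"object","properties":{"deltas":{"type":"array","items":{"type":"object","properties":{"tx":{"type":"number"},"ty":{"type":"number"},"tz":{"type":"number"},"rx":{"type":"number"},"ry":{"type":"number"},"rz":{"type":"number"}}}},"claw":{"type":"number"},"squeeze":{"type":"number"}},"required":["deltas"]}

```bash
ls; mkdir -p pics; python3 - <<'E'
from rig import robot
import cv2,numpy as np
o=robot.get_obs();print({k:np.round(v,3) for k,v in o.items()})
for n in ["scene","top","wrist"]:
    c=robot.camera(n); cv2.imwrite(f"pics/{n}0.png",c["color"][:,:,::-1])
    np.savez(f"{n}0.npz",**c)
    for k in ("intrinsics","R","t","tool_from_camera"):
        if k in c: print(n,k,np.round(c[k],4).tolist())
    for l in ["plate_1","rack","nest","seat","jaw_face","pellet_jar"]:
        try:
            print(n,l,[(np.round(d["xy"]).tolist(),round(d["p"],2)) for d in robot.tip_of(l,n)][:5])
        except Exception as e: print(n,l,e)
E
```

```text
pics
{'time': np.float64(0.0), 'q': array([ 1.162,  0.528,  1.434, -0.   ,  1.181, -0.179]), 'joint_velocities': array([ 0.   , -0.001,  0.001, -0.   ,  0.001,  0.001]), 'joint_torque': array([ 1.0000e-03, -4.4004e+01, -1.7659e+01,  6.4000e-02,  5.8000e-02,
       -0.0000e+00]), 'position': array([0.142, 0.608, 0.222]), 'tool_rot': array([ 0.115,  0.993, -0.001, -0.   ]), 'ft_force': array([-0.064, -0.12 , -0.446]), 'moment': array([-0.004, -0.003, -0.007]), 'grip_width': np.float64(0.087)}
scene intrinsics [[504.1469, 0.0, 316.7926], [0.0, 504.1469, 199.2981], [0.0, 0.0, 1.0]]
scene R [[-0.7358, 0.6772, -0.002], [0.4339, 0.469, -0.7693], [-0.52, -0.5669, -0.6389]]
scene t [0.429, -0.16, 1.2317]
scene plate_1 [([360.0, 248.0], 0.65), ([365.0, 248.0], 0.59), ([363.0, 247.0], 0.5), ([356.0, 256.0], 0.43)]
scene rack [([358.0, 269.0], 0.9)]
scene nest [([285.0, 196.0], 0.61)]
scene seat [([284.0, 122.0], 0.69)]
scene jaw_face [([290.0, 124.0], 0.69)]
scene pellet_jar [([281.0, 264.0], 0.71)]
top intrinsics [[469.7918, 0.0, 325.1081], [0.0, 469.7918, 196.2402], [0.0, 0.0, 1.0]]
top R [[0.166, -0.9861, -0.005], [-0.9659, -0.1616, -0.2025], [0.1988, 0.0384, -0.9793]]
top t [-0.1001, 0.5998, 0.8427]
top plate_1 [([271.0, 213.0], 0.71), ([278.0, 215.0], 0.67), ([283.0, 221.0], 0.67), ([281.0, 217.0], 0.6)]
top rack [([283.0, 221.0], 0.9)]
top nest []
top seat [([414.0, 250.0], 0.92)]
top jaw_face [([402.0, 244.0], 0.83)]
top pellet_jar [([339.0, 183.0], 0.92)]
wrist intrinsics [[290.3446, 0.0, 315.5545], [0.0, 290.3446, 194.2413], [0.0, 0.0, 1.0]]
wrist tool_from_camera [[-0.0006, -0.9622, -0.2724, 0.0733], [1.0, -0.0005, -0.0003, 0.0005], [0.0001, -0.2724, 0.9622, -0.1618], [0.0, 0.0, 0.0, 1.0]]
wrist plate_1 []
wrist rack []
wrist nest []
wrist seat []
wrist jaw_face []
wrist pellet_jar []
```

View pics/scene0.png

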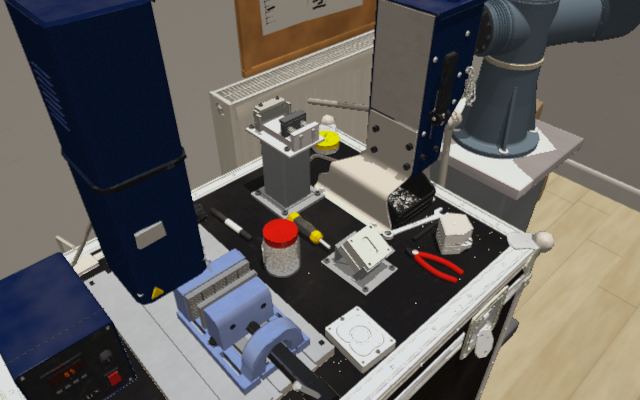

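View pics/top0.png

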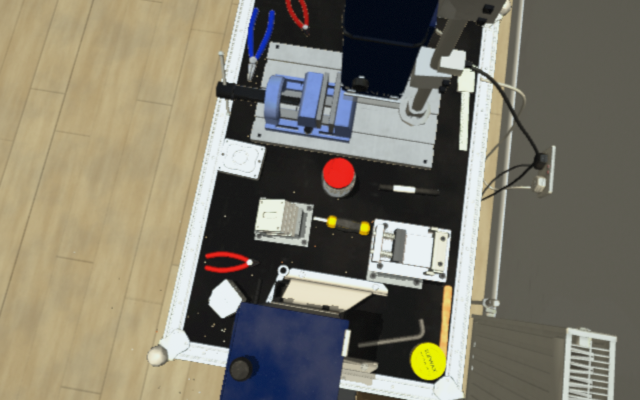

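```bash
python3 - <<'E'
import cv2,numpy as np
c=np.load("scene0.npz");d=c["color"][80:300,230:420,::-1];cv2.imwrite("pics/s0z.png",cv2.resize(d,None,fx=3,fy=3,interpolation=cv2.INTER_CUBIC)[:600] if 0 else cv2.resize(d,(518,600),interpolation=cv2.INTER_CUBIC))
c=np.load("top0.npz");d=c["color"][130:310,230:470,::-1];cv2.imwrite("pics/t0z.png",cv2.resize(d,(800,600),interpolation=cv2.INTER_CUBIC))
E
```

```text
(no output)
```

View pics/s0z.png

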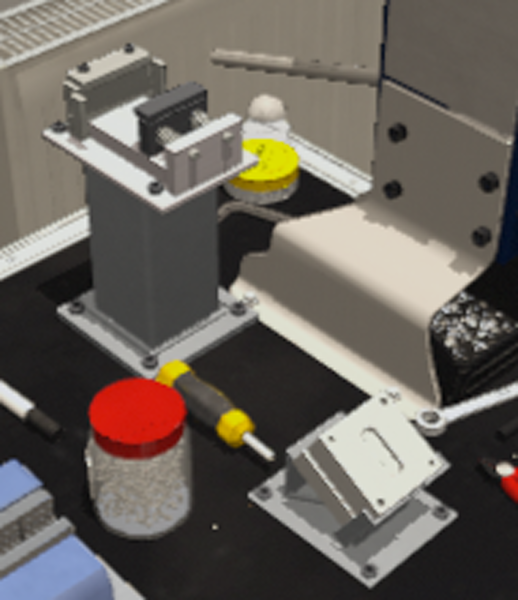

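View pics/t0z.png

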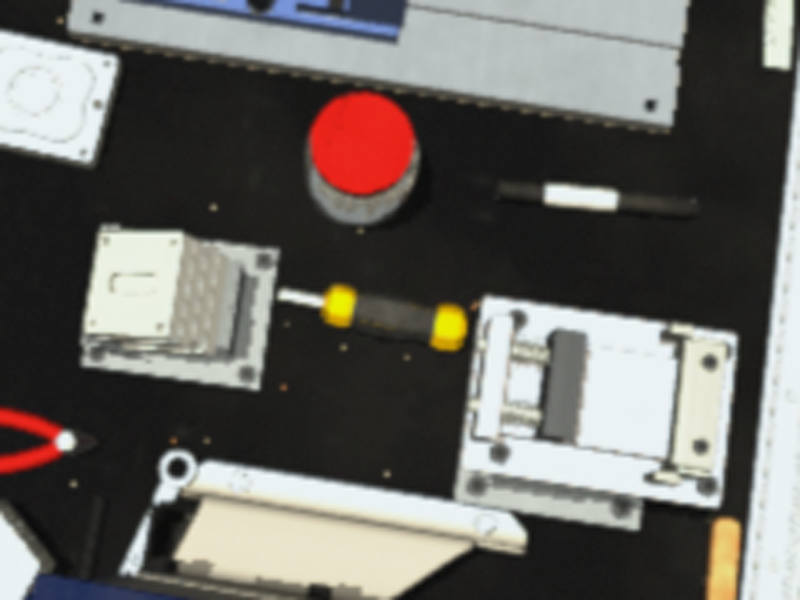

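The scene view shows the rack's top plate at about (360,248), the jar at (281,250) and the nest at about (284,122), with its jaw on the nearer side. The top view shows low ends and jaw both towards image-left, which is world +y. Next I'll get exact geometry from the depth maps.

```bash
cat > h.py <<'E'
import numpy as np, cv2
from scipy.spatial.transform import Rotation as Rot
def cloud(c):
    z=c["z_map"];v,u=np.mgrid[:400,:640];K=c["intrinsics"]
    P=np.stack([(u-K[0,2])/K[0,0]*z,(v-K[1,2])/K[1,1]*z,z],-1)
    R,t=c["R"],c["t"]
    return (P-t)@R, z>0
def proj(c,X):
    X=np.atleast_2d(X);p=X@c["R"].T+c["t"];q=p@c["intrinsics"].T
    return q[:,:2]/q[:,2:]
E
python3 - <<'E'
from h import *
for n in ["scene","top"]:
    c=dict(np.load(n+"0.npz"));W,m=cloud(c)
    for name,uv in {"scene":{"plate":(363,246),"jar lid":(281,232),"nest":(278,122),"chute":(345,190),"bluecol":(420,80),"colL":(110,120),"vise":(225,300),"whitebox":(360,337)},
      "top":{"plate":(270,216),"jarlid":(339,173),"jawtop":(400,245),"seat":(418,246),"hooktop":(440,255),"chute":(330,290),"bluebox":(290,340),"post":(390,60),"sheetedge":(290,274)}}[n].items():
        print(n,name,np.round(W[uv[1],uv[0]],3),c["z_map"][uv[1],uv[0]])
    # tall map 
    X=W[m]; 
    for lo,hi in [(0.02,.1),(.1,.22),(.22,.4),(.4,1)]:
        k=(X[:,2]>lo)&(X[:,2]<hi)&(X[:,0]>0.05)&(abs(X[:,1])<.8)&(X[:,0]<1.2)
        H,_,_=np.histogram2d(X[k,0],X[k,1],bins=[np.arange(0,1.2,.05),np.arange(-.6,.65,.05)])
        print(lo,hi); print("\n".join(f"{0.05*i:.2f} "+"".join('#' if v>8 else '.' for v in r[::-1]) for i,r in enumerate(H)))
E
```

```text
scene plate [0.567 0.097 0.07 ] 0.8370537
scene jar lid [ 0.655 -0.01   0.084] 0.84285146
scene nest [ 0.522 -0.174  0.17 ] 0.95089215
scene chute [ 0.445 -0.065  0.028] 1.0191845
scene bluecol [0.401 0.047 0.295] 0.80769616
scene colL [0.878 0.009 0.398] 0.5161382
scene vise [0.81  0.053 0.095] 0.719744
scene whitebox [0.671 0.192 0.017] 0.762943
0.02 0.1
0.00 ........................
0.05 ..........####.......###
0.10 .....................###
0.15 .....................###
0.20 ...........#...#####.###
0.25 ......#...........#..###
0.30 ..........###.#.##...###
0.35 ........###.....#....###
0.40 ........#######......###
0.45 ..............#.........
0.50 .........###..#.........
0.55 .........#######........
0.60 ........#..##...........
0.65 .......##..##...........
0.70 ........#######.........
0.75 ......#######...........
0.80 .......######...........
0.85 ........######..........
0.90 ..........########......
0.95 ...........#............
1.00 ...........#............
1.05 ...........#............
1.10 ........................
0.1 0.22
0.00 ........................
0.05 .......
[... 4531 characters left out ...]
....
0.4 1
0.00 ........................
0.05 ........................
0.10 ........................
0.15 ........................
0.20 ........................
0.25 ........................
0.30 ..........####..........
0.35 ..........####..........
0.40 ..........####..........
0.45 ........................
0.50 ........................
0.55 ........................
0.60 ........................
0.65 ........................
0.70 ........................
0.75 ............####........
0.80 ............####........
0.85 ........................
0.90 ........................
0.95 ........................
1.00 ........................
1.05 ........................
1.10 ........................
```

```bash
python3 - <<'E'
from h import *
for n,uv in [("scene",(363,246)),("top",(270,216))]:
    c=dict(np.load(n+"0.npz"));W,m=cloud(c)
    p0=W[uv[1],uv[0]]
    near=m&(np.linalg.norm(W-p0,axis=-1)<.06)
    nr=np.array([0,.5,.866]);P=W[near];p=P[abs((P-p0)@nr)<.006]
    for _ in range(6):
        ce=p.mean(0);_,_,vt=np.linalg.svd(p-ce);nr=vt[2]*np.sign(vt[2,2]);p=P[abs((P-ce)@nr)<.0025]
    print(n,"normal",nr.round(3),"tilt",np.degrees(np.arccos(nr[2])),"ce",ce.round(4),len(p),"rms",((p-ce)@nr).std())
    # in-plane rect
    ex=np.cross([-nr[0],-nr[1],0],[0,0,1]); ex=np.cross(np.array([nr[0],nr[1],0]),[0,0,1]);ex/=np.linalg.norm(ex);ey=np.cross(nr,ex)
    q=np.stack([(p-ce)@ex,(p-ce)@ey],1).astype(np.float32)
    r=cv2.minAreaRect(q*1000);print(r, "ex",ex.round(3),"ey",ey.round(3))
    cc=ce+ex*r[0][0]/1e3+ey*r[0][1]/1e3;print("top centre",cc.round(4))
    print("pct",np.percentile(q*1000,[.5,99.5],axis=0).round(1))
    # nest: horizontal patches
    for nm,z0,z1 in [("base",.135,.166),("seat",.166,.176),("tops",.198,.212),("table",-.01,.01)]:
        k=m&(W[...,2]>z0)&(W[...,2]<z1)&(abs(W[...,0]-.52)<.09)&(abs(W[...,1]+.165)<.09)
        A=W[k]; 
        if len(A): print(nm,len(A),np.percentile(A,[1,50,99],axis=0).round(4).tolist(), [round(x*(1 if i!=1 else 1),4) if not isinstance(x,tuple) else np.round(x,4).tolist() for i,x in enumerate(cv2.minAreaRect((A[:,:2]).astype(np.float32)))])
E
```

```text
scene normal [-0.015  0.5    0.866] tilt 30.01778424324501 ce [0.5573 0.1013 0.0673] 979 rms 0.001152135011909226
((-2.1774234771728516, 0.9584579467773438), (62.75603485107422, 66.20146179199219), 89.77714538574219) ex [ 1.     0.029 -0.   ] ey [-0.025  0.866 -0.5  ]
top centre [0.5551 0.102  0.0668]
pct [[-31.6 -30.1]
 [ 29.6  31.4]]
base 948 [[0.4814, -0.2166, 0.1361], [0.5535, -0.1311, 0.1552], [0.5678, -0.0905, 0.1658]] [[0.524, -0.1553], [0.0888, 0.1327], 0.6976]
seat 512 [[0.4897, -0.196, 0.1662], [0.5366, -0.1661, 0.1696], [0.5615, -0.0919, 0.1758]] [[0.5274, -0.1468], [0.1128, 0.0751], 86.3613]
tops 418 [[0.4958, -0.2041, 0.1981], [0.526, -0.185, 0.2026], [0.5542, -0.1218, 0.2072]] [[0.5257, -0.1635], [0.0857, 0.0609], 88.2873]
table 2414 [[0.4375, -0.2524, -0.004], [0.5525, -0.1397, -0.0002], [0.6092, -0.0763, 0.0096]] [[0.52, -0.165], [0.1797, 0.18], 89.9588]
top normal [-0.017  0.498  0.867] tilt 29.861341793541488 ce [0.5538 0.0963 0.0689] 699 rms 0.0011690083700929288
((-2.0554275512695312, 1.183614730834961), (63.20107650756836, 62.85222244262695), 0.46328336000442505) ex [ 0.999  0.034 -0.   ] ey [-0.029  0.867 -0.498]
top centre [0.5517 0.0973 0.0683]
pct [[-29.4 -29.8]
 [ 29.5  32. ]]
base 1484 [[0.4778, -0.2233, 0.1522], [0.495, -0.1553, 0.1557], [0.5652, -0.0943, 0.1641]] [[0.522, -0.159], [0.0885, 0.1304], 0.6955]
seat 1100 [[0.4926, -0.1923, 0.1666], [0.521, -0.1648, 0.1695], [0.5497, -0.0963, 0.1751]] [[0.5164, -0.1462], [0.0734, 0.1031], 6.3683]
tops 851 [[0.4925, -0.2072, 0.1985], [0.5212, -0.1904, 0.2035], [0.5515, -0.126, 0.208]] [[0.5224, -0.1668], [0.0651, 0.0821], 0.5783]
table 3737 [[0.431, -0.253, -0.0045], [0.4742, -0.1532, -0.0003], [0.609, -0.076, 0.0093]] [[0.52, -0.1649], [0.18, 0.1798], 0.0077]
```

```bash
python3 - <<'E'
from h import *
A=[]
for n in ["scene","top"]:
    c=dict(np.load(n+"0.npz"));W,m=cloud(c);A.append(W[m])
A=np.vstack(A)
for nm,(x0,x1,y0,y1) in {"near":(.2,.5,-.15,.14),"far":(.7,1.1,-.3,.1)}.items():
  for z0 in [.02,.05,.1,.15,.2,.25,.3,.35,.4,.45,.5,.6]:
    k=(A[:,0]>x0)&(A[:,0]<x1)&(A[:,1]>y0)&(A[:,1]<y1)&(A[:,2]>z0)&(A[:,2]<z0+.05)
    if k.sum()>20: print(nm,z0,k.sum(),np.percentile(A[k],[1,99],axis=0).round(3).tolist())
E
```

```text
near 0.02 3109 [[0.242, -0.138, 0.021], [0.495, 0.139, 0.069]]
near 0.05 4347 [[0.243, -0.122, 0.051], [0.494, 0.131, 0.099]]
near 0.1 1882 [[0.24, -0.122, 0.1], [0.495, 0.066, 0.15]]
near 0.15 2788 [[0.236, -0.147, 0.151], [0.499, 0.063, 0.2]]
near 0.2 2404 [[0.246, -0.13, 0.201], [0.497, 0.084, 0.249]]
near 0.25 2860 [[0.281, -0.056, 0.251], [0.404, 0.081, 0.299]]
near 0.3 3203 [[0.279, -0.056, 0.301], [0.404, 0.08, 0.35]]
near 0.35 3330 [[0.28, -0.056, 0.35], [0.404, 0.066, 0.399]]
near 0.4 11275 [[0.305, -0.063, 0.403], [0.404, 0.065, 0.433]]
far 0.02 7823 [[0.715, -0.215, 0.02], [1.033, 0.099, 0.069]]
far 0.05 10169 [[0.74, -0.205, 0.051], [1.059, 0.092, 0.1]]
far 0.1 14148 [[0.77, -0.153, 0.1], [1.069, 0.021, 0.148]]
far 0.15 3744 [[0.779, -0.284, 0.15], [0.911, 0.01, 0.2]]
far 0.2 5234 [[0.782, -0.254, 0.201], [0.91, 0.013, 0.249]]
far 0.25 5600 [[0.796, -0.199, 0.251], [0.91, 0.01, 0.299]]
far 0.3 6117 [[0.797, -0.157, 0.301], [0.913, 0.012, 0.35]]
far 0.35 6945 [[0.799, -0.154, 0.351], [0.911, 0.01, 0.4]]
far 0.4 7813 [[0.794, -0.184, 0.4], [0.912, 0.01, 0.449]]
far 0.45 7140 [[0.807, -0.093, 0.45], [0.91, 0.01, 0.499]]
far 0.5 2334 [[0.814, -0.077, 0.5], [0.91, 0.009, 0.505]]
```

```bash
python3 - <<'E'
import cv2,numpy as np
c=np.load("wrist0.npz");cv2.imwrite("pics/w0.png",c["color"][:,:,::-1])
E
```

```text
(no output)
```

View pics/w0.png

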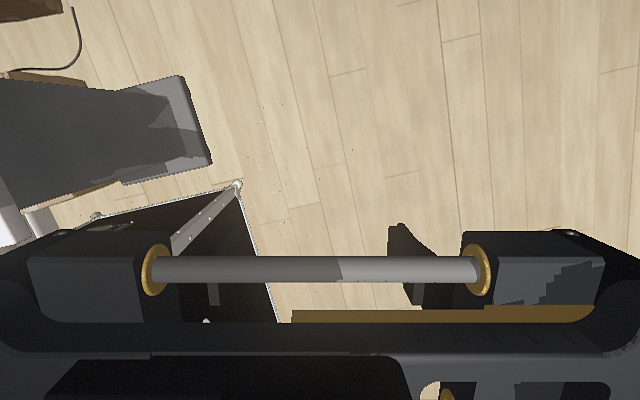

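```bash
cat >> h.py <<'E'
def Rt(yaw,tilt):
    # tool: Y along level edge (yaw), Z down tilted; tilt>0: +y edge low
    ex=np.array([np.cos(yaw),np.sin(yaw),0]);d=np.array([-np.sin(yaw),np.cos(yaw),0])
    n=np.sin(tilt)*d+np.cos(tilt)*np.array([0,0,1]);X=np.cross(ex,-n)
    return np.stack([X,ex,-n],1)
def go(pos,R,n=5,base=None):
    from rig import robot
    o=robot.get_obs();
    if base is None: p0=np.array(o["position"]);R0=Rot.from_quat(o["tool_rot"]).as_matrix()
    else: p0,R0=base
    d=R0.T@(np.array(pos)-p0)*100;rv=Rot.from_matrix(R0.T@R).as_rotvec()
    L=np.linalg.norm(d);a=np.degrees(np.linalg.norm(rv));N=max(L/4.17,a/7.16)
    print("t",round(float(o["time"]),2),"q",np.round(o["q"],3),"F",np.round(o["ft_force"],1),"w",round(float(o["grip_width"]),4),"L cm",round(L,2),"deg",round(a,1),"minrows",round(N,1))
    n=max(n,int(np.ceil(N*1.05)))
    for i in range(1,n+1): 
        f=i/n; print(i,dict(zip(["tx","ty","tz","rx","ry","rz"],np.r_[np.round(d*f,2),np.round(rv*f,3)].tolist())))
E
python3 - <<'E'
from h import *
go((.45,.38,.36),Rt(0.03,0.2))
E
```

```text
t 1.05 q [ 1.162  0.528  1.433 -0.     1.181 -0.179] F [-0.2  0.7 -0.1] w 0.0871 L cm 40.72 deg 75.9 minrows 10.6
1 {'tx': -2.93, 'ty': -1.27, 'tz': -1.15, 'rx': 0.011, 'ry': -0.014, 'rz': 0.109}
2 {'tx': -5.86, 'ty': -2.54, 'tz': -2.29, 'rx': 0.022, 'ry': -0.028, 'rz': 0.218}
3 {'tx': -8.79, 'ty': -3.81, 'tz': -3.44, 'rx': 0.033, 'ry': -0.043, 'rz': 0.327}
4 {'tx': -11.72, 'ty': -5.08, 'tz': -4.58, 'rx': 0.044, 'ry': -0.057, 'rz': 0.435}
5 {'tx': -14.65, 'ty': -6.35, 'tz': -5.73, 'rx': 0.055, 'ry': -0.071, 'rz': 0.544}
6 {'tx': -17.58, 'ty': -7.62, 'tz': -6.87, 'rx': 0.066, 'ry': -0.085, 'rz': 0.653}
7 {'tx': -20.51, 'ty': -8.89, 'tz': -8.02, 'rx': 0.076, 'ry': -0.099, 'rz': 0.762}
8 {'tx': -23.44, 'ty': -10.17, 'tz': -9.16, 'rx': 0.087, 'ry': -0.114, 'rz': 0.871}
9 {'tx': -26.37, 'ty': -11.44, 'tz': -10.31, 'rx': 0.098, 'ry': -0.128, 'rz': 0.98}
10 {'tx': -29.3, 'ty': -12.71, 'tz': -11.45, 'rx': 0.109, 'ry': -0.142, 'rz': 1.089}
11 {'tx': -32.23, 'ty': -13.98, 'tz': -12.6, 'rx': 0.12, 'ry': -0.156, 'rz': 1.198}
12 {'tx': -35.16, 'ty': -15.25, 'tz': -13.74, 'rx': 0.131, 'ry': -0.17, 'rz': 1.306}
```

Request:
send_rows --deltas '[{"tx":-2.5,"ty":-1.1,"tz":-1.0,"rz":0.1},{"tx":-5.5,"ty":-2.4,"tz":-2.2,"rx":0.02,"ry":-0.03,"rz":0.2},{"tx":-8.5,"ty":-3.7,"tz":-3.3,"rx":0.03,"ry":-0.04,"rz":0.31},{"tx":-11.5,"ty":-5.0,"tz":-4.5,"rx":0.04,"ry":-0.06,"rz":0.42},{"tx":-14.5,"ty":-6.3,"tz":-5.7,"rx":0.055,"ry":-0.07,"rz":0.53}]'

```text
schema error: expected keys tx, ty, tz, rx, ry, rz
```

```bash
python3 - <<'E'
from h import *
go((.45,.38,.36),Rt(0.03,0.2))
E
```

```text
t 1.05 q [ 1.162  0.528  1.433 -0.     1.181 -0.179] F [-0.2  0.7 -0.1] w 0.0871 L cm 40.72 deg 75.9 minrows 10.6
1 {'tx': -2.93, 'ty': -1.27, 'tz': -1.15, 'rx': 0.011, 'ry': -0.014, 'rz': 0.109}
2 {'tx': -5.86, 'ty': -2.54, 'tz': -2.29, 'rx': 0.022, 'ry': -0.028, 'rz': 0.218}
3 {'tx': -8.79, 'ty': -3.81, 'tz': -3.44, 'rx': 0.033, 'ry': -0.043, 'rz': 0.327}
4 {'tx': -11.72, 'ty': -5.08, 'tz': -4.58, 'rx': 0.044, 'ry': -0.057, 'rz': 0.435}
5 {'tx': -14.65, 'ty': -6.35, 'tz': -5.73, 'rx': 0.055, 'ry': -0.071, 'rz': 0.544}
6 {'tx': -17.58, 'ty': -7.62, 'tz': -6.87, 'rx': 0.066, 'ry': -0.085, 'rz': 0.653}
7 {'tx': -20.51, 'ty': -8.89, 'tz': -8.02, 'rx': 0.076, 'ry': -0.099, 'rz': 0.762}
8 {'tx': -23.44, 'ty': -10.17, 'tz': -9.16, 'rx': 0.087, 'ry': -0.114, 'rz': 0.871}
9 {'tx': -26.37, 'ty': -11.44, 'tz': -10.31, 'rx': 0.098, 'ry': -0.128, 'rz': 0.98}
10 {'tx': -29.3, 'ty': -12.71, 'tz': -11.45, 'rx': 0.109, 'ry': -0.142, 'rz': 1.089}
11 {'tx': -32.23, 'ty': -13.98, 'tz': -12.6, 'rx': 0.12, 'ry': -0.156, 'rz': 1.198}
12 {'tx': -35.16, 'ty': -15.25, 'tz': -13.74, 'rx': 0.131, 'ry': -0.17, 'rz': 1.306}
```

All six keys are needed.

Request:
send_rows --deltas '[{"tx":-2.5,"ty":-1.1,"tz":-1.0,"rx":0.01,"ry":-0.01,"rz":0.1},{"tx":-5.5,"ty":-2.4,"tz":-2.2,"rx":0.02,"ry":-0.03,"rz":0.2},{"tx":-8.5,"ty":-3.7,"tz":-3.3,"rx":0.03,"ry":-0.04,"rz":0.31},{"tx":-11.5,"ty":-5.0,"tz":-4.5,"rx":0.04,"ry":-0.06,"rz":0.42},{"tx":-14.5,"ty":-6.3,"tz":-5.7,"rx":0.055,"ry":-0.07,"rz":0.53}]'

```text
time: 1.47
position: [0.2696, 0.5131, 0.2801]
tool_rot: [0.373, 0.927, -0.031, 0.032]
ft_force: [-0.4, -0.0, 0.4]
grip_width: 0.0873
```

```bash
python3 - <<'E'
from h import *
go((.45,.38,.36),Rt(0.03,0.2))
E
```

```text
t 1.47 q [ 0.935  0.431  1.438 -0.079  1.319  0.151] F [-0.4 -0.   0.4] w 0.0873 L cm 23.8 deg 44.8 minrows 6.3
1 {'tx': -3.26, 'ty': 0.38, 'tz': -0.89, 'rx': 0.011, 'ry': -0.014, 'rz': 0.11}
2 {'tx': -6.52, 'ty': 0.75, 'tz': -1.78, 'rx': 0.022, 'ry': -0.028, 'rz': 0.221}
3 {'tx': -9.78, 'ty': 1.13, 'tz': -2.67, 'rx': 0.033, 'ry': -0.042, 'rz': 0.331}
4 {'tx': -13.04, 'ty': 1.51, 'tz': -3.57, 'rx': 0.044, 'ry': -0.056, 'rz': 0.441}
5 {'tx': -16.29, 'ty': 1.88, 'tz': -4.46, 'rx': 0.054, 'ry': -0.07, 'rz': 0.551}
6 {'tx': -19.55, 'ty': 2.26, 'tz': -5.35, 'rx': 0.065, 'ry': -0.084, 'rz': 0.662}
7 {'tx': -22.81, 'ty': 2.64, 'tz': -6.24, 'rx': 0.076, 'ry': -0.099, 'rz': 0.772}
```

Request:
send_rows --deltas '[{"tx":-3.3,"ty":0.4,"tz":-0.9,"rx":0.01,"ry":-0.01,"rz":0.11},{"tx":-6.5,"ty":0.75,"tz":-1.8,"rx":0.02,"ry":-0.03,"rz":0.22},{"tx":-9.8,"ty":1.1,"tz":-2.7,"rx":0.03,"ry":-0.04,"rz":0.33},{"tx":-13.0,"ty":1.5,"tz":-3.6,"rx":0.04,"ry":-0.06,"rz":0.44},{"tx":-16.3,"ty":1.9,"tz":-4.5,"rx":0.055,"ry":-0.07,"rz":0.55}]'

```text
time: 1.88
position: [0.3991, 0.4189, 0.3376]
tool_rot: [0.61, 0.788, -0.059, 0.061]
ft_force: [-0.4, 0.6, -0.1]
grip_width: 0.087
```

```bash
python3 - <<'E'
from h import *
n=Rt(.03,np.pi/6)[:,2]*-1
go(np.array([.5535,.0995,.0675])+n*.2+[0,0,0.05],Rt(0.03,0.5))
E
```

```text
t 1.88 q [ 0.693  0.408  1.323 -0.144  1.502  0.456] F [-0.4  0.6 -0.1] w 0.087 L cm 27.06 deg 22.7 minrows 6.5
1 {'tx': -3.42, 'ty': 1.33, 'tz': 1.24, 'rx': 0.008, 'ry': -0.047, 'rz': 0.031}
2 {'tx': -6.83, 'ty': 2.65, 'tz': 2.47, 'rx': 0.016, 'ry': -0.094, 'rz': 0.062}
3 {'tx': -10.25, 'ty': 3.98, 'tz': 3.71, 'rx': 0.023, 'ry': -0.14, 'rz': 0.093}
4 {'tx': -13.66, 'ty': 5.31, 'tz': 4.94, 'rx': 0.031, 'ry': -0.187, 'rz': 0.124}
5 {'tx': -17.08, 'ty': 6.63, 'tz': 6.18, 'rx': 0.039, 'ry': -0.234, 'rz': 0.155}
6 {'tx': -20.49, 'ty': 7.96, 'tz': 7.41, 'rx': 0.047, 'ry': -0.281, 'rz': 0.186}
7 {'tx': -23.91, 'ty': 9.29, 'tz': 8.65, 'rx': 0.054, 'ry': -0.328, 'rz': 0.217}
```

Request:
send_rows --deltas '[{"tx":-3.4,"ty":1.3,"tz":1.2,"rx":0.01,"ry":-0.05,"rz":0.03},{"tx":-6.8,"ty":2.6,"tz":2.5,"rx":0.015,"ry":-0.095,"rz":0.06},{"tx":-10.2,"ty":4.0,"tz":3.7,"rx":0.02,"ry":-0.14,"rz":0.09},{"tx":-13.7,"ty":5.3,"tz":4.9,"rx":0.03,"ry":-0.19,"rz":0.12},{"tx":-17.1,"ty":6.6,"tz":6.2,"rx":0.04,"ry":-0.235,"rz":0.155}]'

```text
time: 2.3
position: [0.5081, 0.2618, 0.3033]
tool_rot: [0.657, 0.726, -0.141, 0.146]
ft_force: [0.2, 0.1, 0.1]
grip_width: 0.0873
```

```bash
cat >> h.py <<'E'
def wrist(name):
    from rig import robot
    o=robot.get_obs();c=robot.camera("wrist")
    T=np.eye(4);T[:3,:3]=Rot.from_quat(o["tool_rot"]).as_matrix();T[:3,3]=o["position"]
    M=T@c["tool_from_camera"];Mi=np.linalg.inv(M);c["R"]=Mi[:3,:3];c["t"]=Mi[:3,3]
    cv2.imwrite(f"pics/{name}.png",c["color"][:,:,::-1]);np.savez(name+".npz",**c);return c
E
python3 - <<'E'
from h import *
wrist("w1")
n=Rt(.03,np.pi/6)[:,2]*-1
go(np.array([.5535,.0995,.0675])+n*.12,Rt(0.03,np.pi/6))
E
```

```text
t 2.35 q [ 0.469  0.485  1.354 -0.381  1.484  0.444] F [ 2.2 -1.4 -1. ] w 0.0868 L cm 16.7 deg 7.1 minrows 4.0
1 {'tx': -0.8, 'ty': 0.66, 'tz': 3.17, 'rx': 0.003, 'ry': -0.021, 'rz': 0.012}
2 {'tx': -1.59, 'ty': 1.33, 'tz': 6.35, 'rx': 0.006, 'ry': -0.043, 'rz': 0.024}
3 {'tx': -2.39, 'ty': 1.99, 'tz': 9.52, 'rx': 0.009, 'ry': -0.064, 'rz': 0.036}
4 {'tx': -3.18, 'ty': 2.66, 'tz': 12.7, 'rx': 0.012, 'ry': -0.086, 'rz': 0.048}
5 {'tx': -3.98, 'ty': 3.32, 'tz': 15.87, 'rx': 0.015, 'ry': -0.107, 'rz': 0.06}
```

View pics/w1.png

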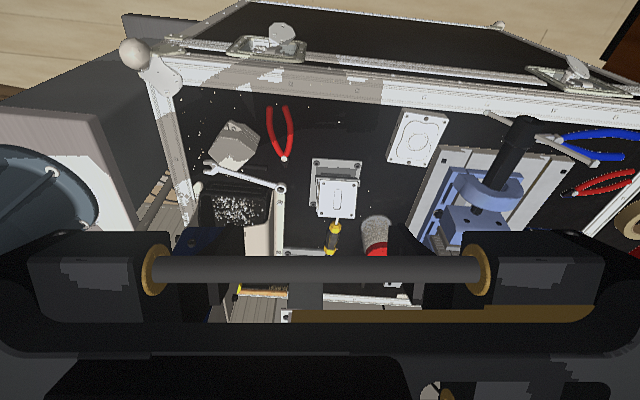

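The wrist view shows the plate stack at about (337,197), between the chute and the jar, with the way in clear. I'll go to the hover.

Request:
send_rows --deltas '[{"tx":-0.8,"ty":0.7,"tz":3.0,"rx":0.003,"ry":-0.02,"rz":0.01},{"tx":-1.6,"ty":1.3,"tz":6.3,"rx":0.006,"ry":-0.04,"rz":0.02},{"tx":-2.4,"ty":2.0,"tz":9.5,"rx":0.01,"ry":-0.06,"rz":0.035},{"tx":-3.2,"ty":2.7,"tz":12.7,"rx":0.012,"ry":-0.085,"rz":0.05},{"tx":-4.0,"ty":3.3,"tz":15.5,"rx":0.015,"ry":-0.107,"rz":0.06}]'

```text
time: 2.77
position: [0.5477, 0.1678, 0.1746]
tool_rot: [0.671, 0.696, -0.177, 0.183]
ft_force: [-0.2, 0.8, -0.0]
grip_width: 0.0869
```

```bash
cat > plate.py <<'E'
from h import *
def fitplate(c,p0,nr=(0,.5,.866),rad=.05):
    W,m=cloud(c);p0=np.array(p0);nr=np.array(nr)
    k0=m&(np.linalg.norm(W-p0,axis=-1)<rad)
    P=W[k0];p=P[abs((P-p0)@nr)<.008]
    for _ in range(8):
        ce=p.mean(0);_,_,vt=np.linalg.svd(p-ce);nr=vt[2]*np.sign(vt[2,2]);p=P[abs((P-ce)@nr)<.0025]
    mask=(k0&(abs((W-ce)@nr)<.003)).astype(np.uint8)
    mask=cv2.morphologyEx(mask,cv2.MORPH_CLOSE,np.ones((5,5)))
    cnt=max(cv2.findContours(mask,cv2.RETR_EXTERNAL,cv2.CHAIN_APPROX_NONE)[0],key=cv2.contourArea)
    # intersect contour rays w/ plane
    K=c["intrinsics"];uv=cnt[:,0].astype(float)
    ray=np.c_[(uv-K[:2,2])/[K[0,0],K[1,1]],np.ones(len(uv))]@c["R"];o=-c["R"].T@c["t"]
    X=o+ray*(((ce-o)@nr)/(ray@nr))[:,None]
    ex=np.cross(np.array([nr[0],nr[1],0]),[0,0,1])
    if np.linalg.norm(ex)<.1: ex=np.array([1.,0,0])-nr*nr[0]
    ex/=np.linalg.norm(ex);ey=np.cross(nr,ex)
    q=(np.c_[(X-ce)@ex,(X-ce)@ey]*1000).astype(np.float32)
    r=cv2.minAreaRect(q)
    cc=ce+ex*r[0][0]/1e3+ey*r[0][1]/1e3
    print("n",nr.round(4),"tilt",round(np.degrees(np.arccos(nr[2])),2),"exyaw",round(np.arctan2(ex[1],ex[0]),4),"rect",np.round(r[1],1),round(r[2],2),"centre",cc.round(4),len(p))
    return cc,nr,ex,ey
E
python3 - <<'E'
from plate import *
print("w1");fitplate(dict(np.load("w1.npz")),(.554,.0995,.0675))
c=wrist("w2");fitplate(c,(.554,.0995,.0675))
n=Rt(.03,np.pi/6)[:,2]*-1
go(np.array([.5535,.0995,.0675])+n*.12,Rt(0.03,np.pi/6))
c=dict(np.load("top0.npz"));fitplate(c,(.553,.0995,.0675))
c=dict(np.load("scene0.npz"));fitplate(c,(.553,.0995,.0675))
E
```

```text
w1
n [-0.0121  0.5002  0.8658] tilt 30.02 exyaw 0.0242 rect [62.3 62.9] 1.17 centre [0.5552 0.1012 0.0678] 1226
n [-0.0127  0.5008  0.8655] tilt 30.06 exyaw 0.0254 rect [59.9 61.7] 0.49 centre [0.5563 0.1017 0.0675] 2869
t 2.82 q [ 0.349  0.644  1.504 -0.521  1.226  0.551] F [-0.  -1.1 -1.8] w 0.0871 L cm 0.75 deg 0.6 minrows 0.2
1 {'tx': -0.11, 'ty': 0.1, 'tz': 0.03, 'rx': -0.001, 'ry': -0.001, 'rz': 0.002}
2 {'tx': -0.21, 'ty': 0.21, 'tz': 0.05, 'rx': -0.003, 'ry': -0.002, 'rz': 0.003}
3 {'tx': -0.32, 'ty': 0.31, 'tz': 0.08, 'rx': -0.004, 'ry': -0.003, 'rz': 0.005}
4 {'tx': -0.42, 'ty': 0.42, 'tz': 0.11, 'rx': -0.005, 'ry': -0.004, 'rz': 0.006}
5 {'tx': -0.53, 'ty': 0.52, 'tz': 0.13, 'rx': -0.007, 'ry': -0.005, 'rz': 0.008}
n [-0.0168  0.4976  0.8672] tilt 29.86 exyaw 0.0337 rect [59.2 63.4] 0.62 centre [0.5534 0.0962 0.0689] 699
n [-0.0146  0.5001  0.8659] tilt 30.02 exyaw 0.0292 rect [62.7 69. ] 89.93 centre [0.5582 0.1021 0.0668] 979
```

View pics/w2.png

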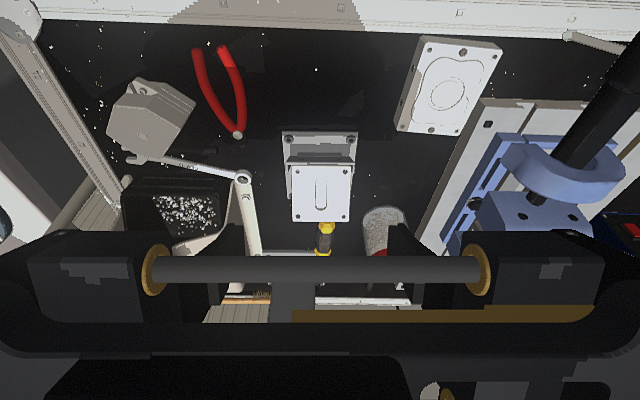

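The plate face is at (321,193) in the wrist view, square to the tool. I'll descend to a tip depth of about 9.5 mm.

```bash
python3 - <<'E'
from h import *
R=Rt(.03,np.pi/6);n=-R[:,2]
go(np.array([.556,.101,.0682])-n*.0095,R)
E
```

```text
t 2.82 q [ 0.349  0.644  1.504 -0.521  1.226  0.551] F [-0.  -1.1 -1.8] w 0.0871 L cm 12.99 deg 0.6 minrows 3.1
1 {'tx': -0.1, 'ty': 0.17, 'tz': 2.59, 'rx': -0.001, 'ry': -0.001, 'rz': 0.002}
2 {'tx': -0.2, 'ty': 0.34, 'tz': 5.18, 'rx': -0.003, 'ry': -0.002, 'rz': 0.003}
3 {'tx': -0.3, 'ty': 0.52, 'tz': 7.77, 'rx': -0.004, 'ry': -0.003, 'rz': 0.005}
4 {'tx': -0.4, 'ty': 0.69, 'tz': 10.36, 'rx': -0.005, 'ry': -0.004, 'rz': 0.006}
5 {'tx': -0.51, 'ty': 0.86, 'tz': 12.95, 'rx': -0.007, 'ry': -0.005, 'rz': 0.008}
```

Request:
send_rows --deltas '[{"tx":-0.3,"ty":0.5,"tz":3.0,"rx":-0.004,"ry":-0.003,"rz":0.004},{"tx":-0.5,"ty":0.86,"tz":6.0,"rx":-0.007,"ry":-0.005,"rz":0.008},{"tx":-0.5,"ty":0.86,"tz":9.0,"rx":-0.007,"ry":-0.005,"rz":0.008},{"tx":-0.5,"ty":0.86,"tz":11.3,"rx":-0.007,"ry":-0.005,"rz":0.008},{"tx":-0.5,"ty":0.86,"tz":12.95,"rx":-0.007,"ry":-0.005,"rz":0.008}]'

```text
time: 3.23
position: [0.5579, 0.1003, 0.0643]
tool_rot: [0.673, 0.694, -0.176, 0.187]
ft_force: [-0.5, 0.4, 0.3]
grip_width: 0.0871
```

```bash
python3 - <<'E'
from h import *
c=wrist("w3")
R=Rt(.03,np.pi/6);n=-R[:,2]
go(np.array([.556,.101,.0682])-n*.0095,R)
from rig import robot
s=robot.camera("scene");cv2.imwrite("pics/s1z.png",cv2.resize(s["color"][150:300,250:450,::-1],(800,600)))
E
```

```text
t 3.28 q [ 0.242  0.779  1.617 -0.632  0.967  0.637] F [ 0.4 -0.  -0.6] w 0.0871 L cm 0.36 deg 0.3 minrows 0.1
1 {'tx': -0.02, 'ty': -0.01, 'tz': 0.07, 'rx': 0.001, 'ry': -0.001, 'rz': -0.0}
2 {'tx': -0.05, 'ty': -0.02, 'tz': 0.13, 'rx': 0.001, 'ry': -0.001, 'rz': -0.0}
3 {'tx': -0.07, 'ty': -0.03, 'tz': 0.2, 'rx': 0.002, 'ry': -0.002, 'rz': -0.0}
4 {'tx': -0.09, 'ty': -0.04, 'tz': 0.27, 'rx': 0.002, 'ry': -0.003, 'rz': -0.0}
5 {'tx': -0.12, 'ty': -0.04, 'tz': 0.33, 'rx': 0.003, 'ry': -0.004, 'rz': -0.001}
```

View pics/s1z.png

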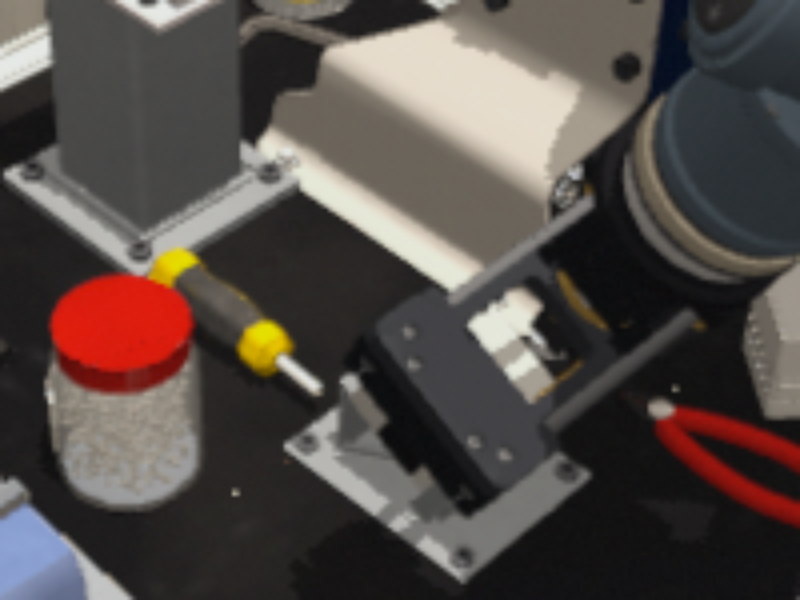

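View pics/w3.png

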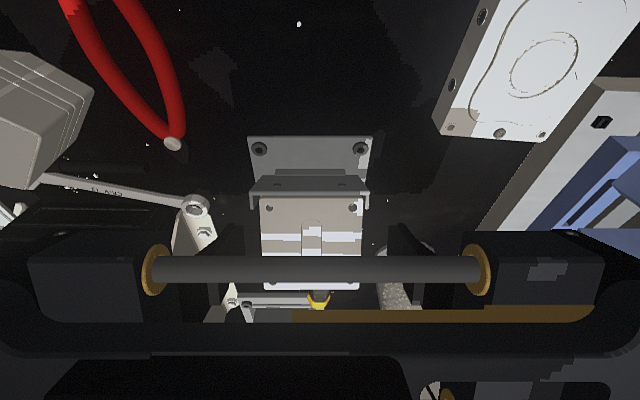

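```bash
python3 - <<'E'
from plate import *
c=dict(np.load("w3.npz"));cc,nr,ex,ey=fitplate(c,(.557,.11,.062),rad=.035)
R=Rt(.03,np.pi/6);n=-R[:,2]
go(np.array([.556,.101,.0682])-n*.0095,R,1)
from rig import robot
o=robot.get_obs(); print(o["position"],"depth below top plane mm",((cc-o["position"])@n)*1000)
E
```

```text
n [-0.0131  0.5034  0.8639] tilt 30.24 exyaw 0.026 rect [39.9 59.7] 89.97 centre [0.5562 0.1123 0.0614] 5254
t 3.33 q [ 0.244  0.777  1.615 -0.631  0.969  0.636] F [-0.6 -0.5 -0.2] w 0.0869 L cm 0.54 deg 0.3 minrows 0.1
1 {'tx': -0.12, 'ty': -0.09, 'tz': 0.51, 'rx': 0.004, 'ry': -0.004, 'rz': -0.001}
[0.55693507 0.09986394 0.06384119] depth below top plane mm 4.086895932887249
```

Request:
send_rows --deltas '[{"tx":-0.1,"ty":-0.05,"tz":0.3,"rx":0.003,"ry":-0.003,"rz":0},{"tx":-0.1,"ty":-0.05,"tz":0.45,"rx":0.003,"ry":-0.003,"rz":0},{"tx":-0.1,"ty":-0.05,"tz":0.45,"rx":0.003,"ry":-0.003,"rz":0}]'

```text
time: 3.58
position: [0.5591, 0.0987, 0.0634]
tool_rot: [0.673, 0.693, -0.176, 0.188]
ft_force: [0.6, 0.9, 0.0]
grip_width: 0.0871
```

```bash
python3 - <<'E'
from plate import *
from rig import robot
R=Rt(.03,np.pi/6);n=-R[:,2]
for i in range(3):
    go(np.array([.556,.101,.0682])-n*.0095,R,1)
    c=wrist("w4")
cc,nr,ex,ey=fitplate(c,(.557,.11,.062),rad=.035)
o=robot.get_obs(); print(o["position"],"depth below top plane mm",((cc-o["position"])@n)*1000)
E
```

```text
t 3.58 q [ 0.242  0.778  1.614 -0.637  0.965  0.64 ] F [0.6 0.9 0. ] w 0.0871 L cm 0.52 deg 0.5 minrows 0.1
1 {'tx': -0.03, 'ty': -0.31, 'tz': 0.41, 'rx': 0.008, 'ry': -0.002, 'rz': -0.002}
t 3.63 q [ 0.242  0.778  1.614 -0.637  0.965  0.64 ] F [-0.8 -0.4 -0.6] w 0.0871 L cm 0.52 deg 0.5 minrows 0.1
1 {'tx': -0.03, 'ty': -0.31, 'tz': 0.42, 'rx': 0.008, 'ry': -0.002, 'rz': -0.002}
t 3.68 q [ 0.242  0.778  1.614 -0.637  0.965  0.64 ] F [ 0.6  0.7 -0.5] w 0.0869 L cm 0.51 deg 0.5 minrows 0.1
1 {'tx': -0.03, 'ty': -0.3, 'tz': 0.42, 'rx': 0.008, 'ry': -0.002, 'rz': -0.002}
n [-0.014   0.5041  0.8635] tilt 30.28 exyaw 0.0277 rect [40.1 59.8] 89.71 centre [0.5561 0.1123 0.0614] 5369
[0.55887115 0.09860365 0.06334011] depth below top plane mm 5.187694364344196
```

```bash
python3 - <<'E'
from h import *
from rig import robot
o=robot.get_obs();print(np.round(o["joint_torque"],2),np.round(o["joint_velocities"],3),o["moment"])
s=robot.camera("scene");cv2.imwrite("pics/s2.png",s["color"][:,:,::-1])
s=robot.camera("top");cv2.imwrite("pics/t2.png",s["color"][:,:,::-1])
E
```

```text
[-6.000e-02 -4.639e+01 -9.800e+00 -1.140e+00  1.030e+00 -2.000e-02] [-0.003  0.001  0.004 -0.002 -0.001  0.002] [0.18493454 0.05841548 0.02967165]
```

View pics/s2.png

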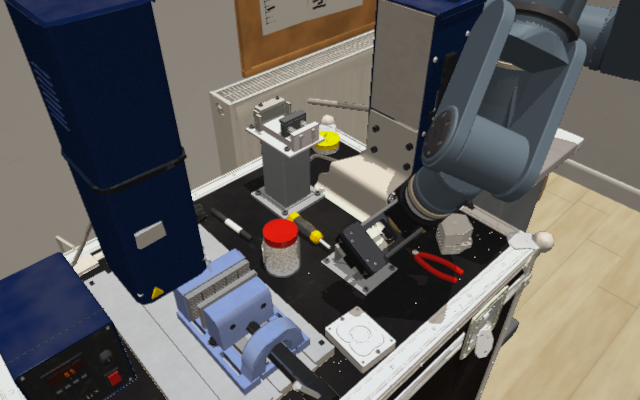

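View pics/t2.png

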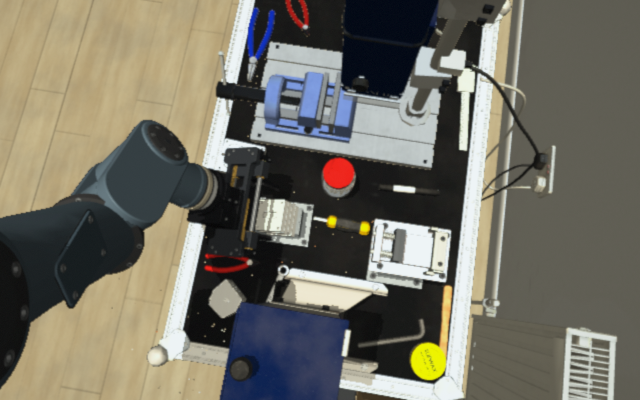

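Nothing is touching; the last call just ended before the arm settled. I'll make a small correction from the settled state.

Request:
send_rows --deltas '[{"tx":0,"ty":-0.15,"tz":0.2,"rx":0.004,"ry":0,"rz":0},{"tx":0,"ty":-0.3,"tz":0.42,"rx":0.008,"ry":0,"rz":0},{"tx":0,"ty":-0.3,"tz":0.42,"rx":0.008,"ry":0,"rz":0}]'

```text
time: 4.08
position: [0.5548, 0.0955, 0.0584]
tool_rot: [0.674, 0.693, -0.181, 0.184]
ft_force: [-0.6, -0.9, 0.3]
grip_width: 0.0867
```

```bash
python3 - <<'E'
from plate import *
from rig import robot
R=Rt(.03,np.pi/6);n=-R[:,2]
for i in range(2):
    go(np.array([.556,.101,.0682])-n*.0095,R,1)
    c=wrist("w5")
cc,nr,ex,ey=fitplate(c,(.557,.11,.062),rad=.035)
o=robot.get_obs(); print(o["position"],"depth below top plane mm",((cc-o["position"])@n)*1000)
E
```

```text
t 4.08 q [ 0.238  0.785  1.62  -0.636  0.963  0.641] F [-0.6 -0.9  0.3] w 0.0867 L cm 0.22 deg 0.2 minrows 0.1
1 {'tx': -0.01, 'ty': 0.14, 'tz': -0.18, 'rx': -0.003, 'ry': -0.001, 'rz': -0.001}
t 4.13 q [ 0.238  0.785  1.62  -0.636  0.963  0.641] F [-0.1  0.2 -0.5] w 0.0869 L cm 0.21 deg 0.2 minrows 0.1
1 {'tx': -0.02, 'ty': 0.12, 'tz': -0.17, 'rx': -0.003, 'ry': -0.001, 'rz': -0.001}
n [-0.0126  0.5054  0.8628] tilt 30.37 exyaw 0.0249 rect [59.7 36.9] 0.19 centre [0.5561 0.1134 0.0607] 5441
[0.55516013 0.09557158 0.05850071] depth below top plane mm 10.812820292054859
```

Request:
send_rows --deltas '[{"tx":0,"ty":0,"tz":0,"rx":0,"ry":0,"rz":0}]'

```text
time: 4.27
position: [0.5553, 0.0956, 0.0586]
tool_rot: [0.674, 0.693, -0.18, 0.185]
ft_force: [-0.2, -0.6, 0.0]
grip_width: 0.0867
```

Request:
send_rows --deltas '[{"tx":0,"ty":0,"tz":0,"rx":0,"ry":0,"rz":0}]'

```text
time: 4.35
position: [0.5554, 0.0957, 0.0587]
tool_rot: [0.674, 0.693, -0.18, 0.185]
ft_force: [1.2, -0.2, -0.6]
grip_width: 0.087
```

```bash
python3 - <<'E'
from h import *
R=Rt(.03,np.pi/6);n=-R[:,2]
go(np.array([.556,.101,.0682])-n*.0095,R,1)
E
```

```text
t 4.35 q [ 0.238  0.785  1.62  -0.636  0.963  0.641] F [ 1.2 -0.2 -0.6] w 0.087 L cm 0.16 deg 0.2 minrows 0.0
1 {'tx': -0.02, 'ty': 0.07, 'tz': -0.14, 'rx': -0.002, 'ry': -0.002, 'rz': -0.002}
```

Request:
send_rows --deltas '[{"tx":0,"ty":0.05,"tz":-0.1,"rx":0,"ry":0,"rz":0},{"tx":0,"ty":0.05,"tz":-0.1,"rx":0,"ry":0,"rz":0}]'

```text
time: 4.52
position: [0.5561, 0.0963, 0.0597]
tool_rot: [0.674, 0.693, -0.18, 0.185]
ft_force: [-0.3, -0.8, 0.7]
grip_width: 0.0872
```

```bash
python3 - <<'E'
from h import *
R=Rt(.03,np.pi/6);n=-R[:,2]
go(np.array([.556,.101,.0682])-n*.0095,R,1)
E
```

```text
t 4.52 q [ 0.239  0.784  1.617 -0.635  0.965  0.639] F [-0.3 -0.8  0.7] w 0.0872 L cm 0.03 deg 0.2 minrows 0.0
1 {'tx': -0.02, 'ty': 0.0, 'tz': -0.02, 'rx': -0.001, 'ry': -0.002, 'rz': -0.002}
```

Now at the target. Closing.

Request:
send_rows --deltas '[{"tx":0,"ty":0,"tz":0,"rx":0,"ry":0,"rz":0},{"tx":0,"ty":0,"tz":0,"rx":0,"ry":0,"rz":0},{"tx":0,"ty":0,"tz":0,"rx":0,"ry":0,"rz":0},{"tx":0,"ty":0,"tz":0,"rx":0,"ry":0,"rz":0}]' --claw 5.0 --squeeze 45

```text
time: 4.85
position: [0.5558, 0.0962, 0.0596]
tool_rot: [0.674, 0.693, -0.18, 0.185]
ft_force: [0.9, 0.7, -0.4]
grip_width: 0.0679
```

```bash
python3 - <<'E'
from h import *
R=Rt(.03,np.pi/6);n=-R[:,2]
wrist("w6")
go(np.array([.556,.101,.0682])-n*.0095,R,1)
E
```

```text
t 4.9 q [ 0.239  0.784  1.618 -0.635  0.965  0.639] F [ 0.7  0.2 -0.7] w 0.0644 L cm 0.05 deg 0.2 minrows 0.0
1 {'tx': -0.02, 'ty': 0.03, 'tz': -0.03, 'rx': -0.002, 'ry': -0.002, 'rz': -0.002}
```

View pics/w6.png

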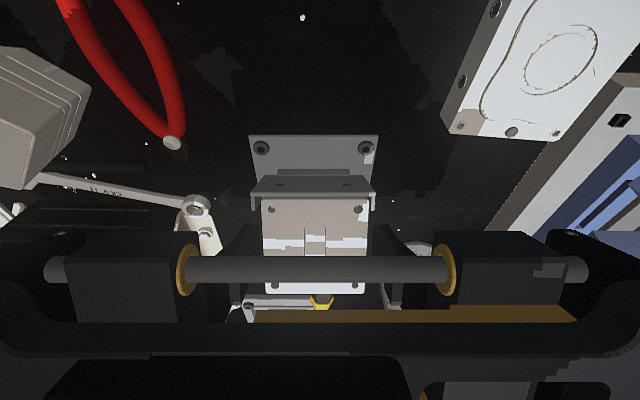

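The fingers are still closing, with the plate centred between them.

Request:
send_rows --deltas '[{"tx":0,"ty":0,"tz":0,"rx":0,"ry":0,"rz":0},{"tx":0,"ty":0,"tz":0,"rx":0,"ry":0,"rz":0},{"tx":0,"ty":0,"tz":0,"rx":0,"ry":0,"rz":0}]'

```text
time: 5.15
position: [0.5558, 0.0962, 0.0596]
tool_rot: [0.674, 0.693, -0.18, 0.185]
ft_force: [0.6, -0.3, 0.4]
grip_width: 0.0595
```

Request:
send_rows --deltas '[{"tx":0,"ty":0,"tz":-0.2,"rx":0,"ry":0,"rz":0},{"tx":0,"ty":0,"tz":-0.5,"rx":0,"ry":0,"rz":0},{"tx":0,"ty":0,"tz":-1.0,"rx":0,"ry":0,"rz":0},{"tx":0,"ty":0,"tz":-1.5,"rx":0,"ry":0,"rz":0},{"tx":0,"ty":0,"tz":-2.0,"rx":0,"ry":0,"rz":0}]'

```text
time: 5.57
position: [0.5557, 0.1066, 0.0774]
tool_rot: [0.674, 0.693, -0.18, 0.185]
ft_force: [-0.2, -0.3, -1.0]
grip_width: 0.0593
```

```bash
python3 - <<'E'
from h import *
from rig import robot
R=Rt(.03,np.pi/6);n=-R[:,2]
go(np.array([.556,.101,.0682])-n*.0095,R,1)
s=robot.camera("top");cv2.imwrite("pics/t3z.png",cv2.resize(s["color"][180:260,230:340,::-1],(800,582),interpolation=cv2.INTER_CUBIC))
s=robot.camera("scene");cv2.imwrite("pics/s3z.png",cv2.resize(s["color"][190:300,300:440,::-1],(763,600),interpolation=cv2.INTER_CUBIC))
E
```

```text
t 5.57 q [ 0.256  0.759  1.602 -0.613  1.004  0.622] F [-0.2 -0.3 -1. ] w 0.0593 L cm 2.03 deg 0.2 minrows 0.5
1 {'tx': -0.03, 'ty': 0.01, 'tz': 2.03, 'rx': -0.001, 'ry': -0.002, 'rz': -0.002}
```

View pics/t3z.png

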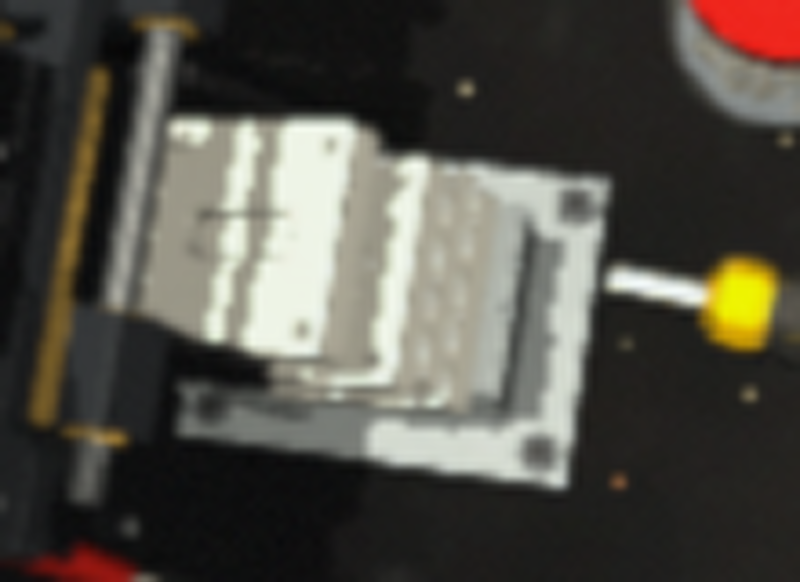

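View pics/s3z.png

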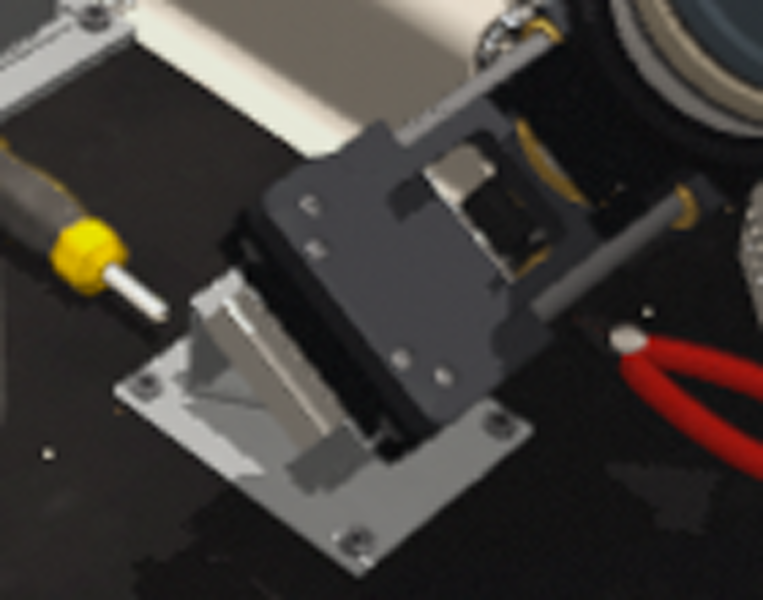

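One plate is lifted and the other three remain stacked. I'll carry it up and over towards the nest.

```bash
cat >> h.py <<'E'
def tgt(pos,yaw,tilt): go(pos,Rt(yaw,tilt),5)
E
python3 - <<'E'
from h import *
tgt((.545,.06,.34),.015,np.pi/6)
E
```

```text
t 5.67 q [ 0.256  0.758  1.602 -0.613  1.004  0.622] F [ 0.2  0.5 -1. ] w 0.0598 L cm 26.65 deg 0.8 minrows 6.4
1 {'tx': -2.44, 'ty': -0.18, 'tz': -2.91, 'rx': 0.001, 'ry': -0.0, 'rz': 0.002}
2 {'tx': -4.89, 'ty': -0.35, 'tz': -5.83, 'rx': 0.002, 'ry': -0.001, 'rz': 0.003}
3 {'tx': -7.33, 'ty': -0.53, 'tz': -8.74, 'rx': 0.003, 'ry': -0.001, 'rz': 0.005}
4 {'tx': -9.77, 'ty': -0.7, 'tz': -11.66, 'rx': 0.005, 'ry': -0.001, 'rz': 0.006}
5 {'tx': -12.21, 'ty': -0.88, 'tz': -14.57, 'rx': 0.006, 'ry': -0.002, 'rz': 0.008}
6 {'tx': -14.66, 'ty': -1.05, 'tz': -17.49, 'rx': 0.007, 'ry': -0.002, 'rz': 0.009}
7 {'tx': -17.1, 'ty': -1.23, 'tz': -20.4, 'rx': 0.008, 'ry': -0.002, 'rz': 0.011}
```

Request:
send_rows --deltas '[{"tx":-0.5,"ty":0,"tz":-2.5,"rx":0,"ry":0,"rz":0},{"tx":-2.5,"ty":-0.2,"tz":-5.8,"rx":0,"ry":0,"rz":0},{"tx":-5.0,"ty":-0.4,"tz":-9.0,"rx":0,"ry":0,"rz":0.005},{"tx":-7.5,"ty":-0.6,"tz":-12,"rx":0,"ry":0,"rz":0.005},{"tx":-10,"ty":-0.8,"tz":-15,"rx":0,"ry":0,"rz":0.01}]'

```text
time: 6.08
position: [0.5474, 0.0941, 0.2585]
tool_rot: [0.677, 0.689, -0.179, 0.185]
ft_force: [0.4, 0.3, -1.6]
grip_width: 0.059
```

Request:
send_rows --deltas '[{"tx":-2.5,"ty":-0.2,"tz":-2.8,"rx":0,"ry":0,"rz":0},{"tx":-5,"ty":-0.4,"tz":-5,"rx":0,"ry":0,"rz":0},{"tx":-8,"ty":-0.6,"tz":-5,"rx":0,"ry":0,"rz":0},{"tx":-11,"ty":-0.8,"tz":-4,"rx":0,"ry":0,"rz":0}]'

```text
time: 6.42
position: [0.5424, 0.0191, 0.3502]
tool_rot: [0.677, 0.69, -0.176, 0.188]
ft_force: [1.0, 0.0, -2.1]
grip_width: 0.0595
```

```bash
python3 - <<'E'
from h import *
tgt((.523,-.155,.34),.012,np.pi/6)
E
```

```text
t 6.42 q [ 0.11   0.352  1.48  -0.531  1.379  0.213] F [ 1.   0.  -2.1] w 0.0595 L cm 17.55 deg 0.9 minrows 4.2
1 {'tx': -2.91, 'ty': -0.47, 'tz': 1.9, 'rx': 0.003, 'ry': -0.0, 'rz': 0.001}
2 {'tx': -5.83, 'ty': -0.93, 'tz': 3.8, 'rx': 0.006, 'ry': -0.001, 'rz': 0.001}
3 {'tx': -8.74, 'ty': -1.4, 'tz': 5.71, 'rx': 0.009, 'ry': -0.001, 'rz': 0.002}
4 {'tx': -11.65, 'ty': -1.87, 'tz': 7.61, 'rx': 0.012, 'ry': -0.002, 'rz': 0.002}
5 {'tx': -14.57, 'ty': -2.33, 'tz': 9.51, 'rx': 0.015, 'ry': -0.002, 'rz': 0.003}
```

Request:
send_rows --deltas '[{"tx":-2.9,"ty":-0.4,"tz":1.9,"rx":0,"ry":0,"rz":0},{"tx":-5.8,"ty":-0.9,"tz":3.8,"rx":0.005,"ry":0,"rz":0},{"tx":-8.7,"ty":-1.4,"tz":5.7,"rx":0.01,"ry":0,"rz":0},{"tx":-11.6,"ty":-1.9,"tz":7.6,"rx":0.015,"ry":0,"rz":0},{"tx":-14,"ty":-2.3,"tz":9.2,"rx":0.015,"ry":0,"rz":0}]'

```text
time: 6.83
position: [0.5202, -0.151, 0.3362]
tool_rot: [0.679, 0.688, -0.185, 0.18]
ft_force: [1.0, -0.6, -1.3]
grip_width: 0.0595
```

```bash
python3 - <<'E'
from h import *
from rig import robot
robot.camera("scene");robot.camera("scene");s=robot.camera("scene");cv2.imwrite("pics/s4.png",s["color"][:,:,::-1])
c=wrist("w7")
for l in ["seat","jaw_face"]:
    print(l,[(np.round(d["xy"]).tolist(),round(d["p"],2)) for d in robot.tip_of(l,"wrist")][:3])
tgt((.523,-.155,.34),.012,np.pi/6)
E
```

```text
seat [([320.0, 112.0], 0.9)]
jaw_face [([322.0, 92.0], 0.65)]
t 7.13 q [-0.207  0.304  1.595 -0.554  1.187 -0.023] F [ 0.3  0.6 -2.3] w 0.0594 L cm 0.8 deg 0.5 minrows 0.2
1 {'tx': -0.16, 'ty': 0.03, 'tz': 0.0, 'rx': -0.002, 'ry': -0.0, 'rz': 0.001}
2 {'tx': -0.31, 'ty': 0.06, 'tz': 0.0, 'rx': -0.003, 'ry': -0.001, 'rz': 0.002}
3 {'tx': -0.47, 'ty': 0.1, 'tz': 0.0, 'rx': -0.005, 'ry': -0.001, 'rz': 0.003}
4 {'tx': -0.63, 'ty': 0.13, 'tz': 0.0, 'rx': -0.006, 'ry': -0.002, 'rz': 0.004}
5 {'tx': -0.78, 'ty': 0.16, 'tz': 0.0, 'rx': -0.008, 'ry': -0.002, 'rz': 0.004}
```

View pics/w7.png

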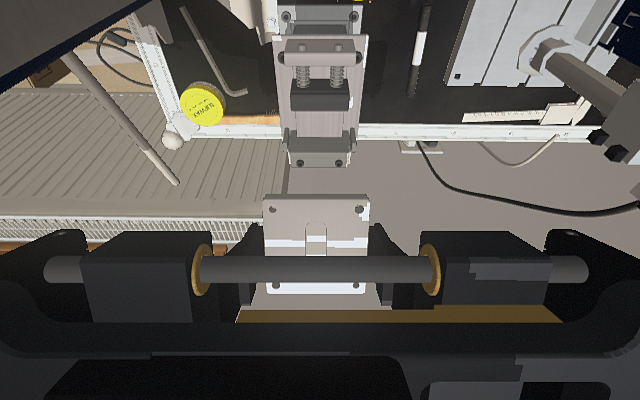

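View pics/s4.png

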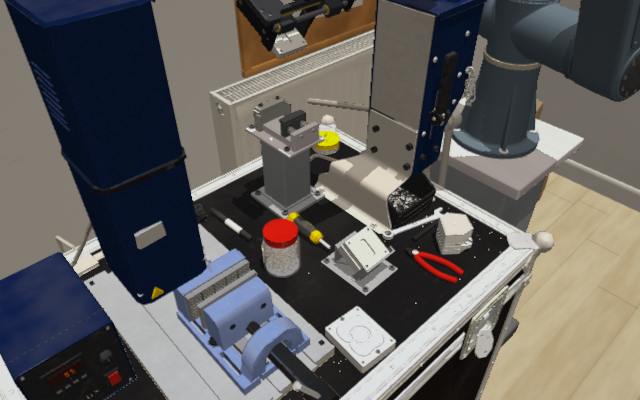

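The wrist view shows the whole nest: jaw block about (321,92), seat (320,118), hook (319,150), with the held plate below at (316,230). Measuring it from that depth map.

```bash
python3 - <<'E'
from h import *
c=dict(np.load("w7.npz"));W,m=cloud(c)
sub=c["color"][0:200,230:410,::-1];cv2.imwrite("pics/w7z.png",cv2.resize(sub,(540,600),interpolation=cv2.INTER_CUBIC))
for col in (300,320,340):
    print(col);print([(r,)+tuple(np.round(W[r,col]*1000).astype(int)) for r in range(30,175,3)])
for nm,z0,z1,y0,y1 in [("seat",.166,.174,-.25,-.1),("hooktop",.199,.209,-.26,-.165),("jawtop",.199,.209,-.165,-.08),("base",.150,.160,-.3,0)]:
    k=m&(W[...,2]>z0)&(W[...,2]<z1)&(W[...,1]>y0)&(W[...,1]<y1)&(abs(W[...,0]-.52)<.06)
    A=W[k]; print(nm,len(A),np.percentile(A,[1,50,99],axis=0).round(4).tolist(),cv2.minAreaRect((A[:,:2]*1000).astype(np.float32)))
E
```

```text
300
[(30, np.int64(499), np.int64(-122), np.int64(37)), (33, np.int64(499), np.int64(-122), np.int64(49)), (36, np.int64(505), np.int64(-92), np.int64(156)), (39, np.int64(505), np.int64(-94), np.int64(159)), (42, np.int64(506), np.int64(-94), np.int64(165)), (45, np.int64(507), np.int64(-90), np.int64(185)), (48, np.int64(507), np.int64(-92), np.int64(187)), (51, np.int64(507), np.int64(-94), np.int64(187)), (54, np.int64(507), np.int64(-95), np.int64(192)), (57, np.int64(507), np.int64(-97), np.int64(192)), (60, np.int64(507), np.int64(-99), np.int64(192)), (63, np.int64(507), np.int64(-102), np.int64(191)), (66, np.int64(506), np.int64(-107), np.int64(186)), (69, np.int64(506), np.int64(-108), np.int64(189)), (72, np.int64(506), np.int64(-111), np.int64(189)), (75, np.int64(506), np.int64(-114), np.int64(188)), (78, np.int64(506), np.int64(-117), np.int64(186)), (81, np.int64(506), np.int64(-120), np.int64(186)), (84, np.int64(506), np.int64(-121), np.int64(190)), (87, np.int64(506), np.int64(-124), np.int64(189)), (90, np.int64(506), np.int64(-124), np.int64(195)), (93, np.int64(
[... 6684 characters left out ...]
1132, 0.1735]] ((523.2362670898438, -151.72740173339844), (75.709228515625, 78.52506256103516), 0.5770313143730164)
hooktop 1027 [[0.4947, -0.2054, 0.1993], [0.5239, -0.1933, 0.2037], [0.5532, -0.1851, 0.2083]] ((524.6846923828125, -195.2399139404297), (21.24509048461914, 61.52128982543945), 89.9781723022461)
jawtop 1109 [[0.4978, -0.1396, 0.1994], [0.5238, -0.13, 0.2037], [0.5485, -0.1234, 0.2051]] ((523.1704711914062, -131.67137145996094), (17.22081756591797, 51.71445846557617), 89.51018524169922)
base 3048 [[0.4796, -0.1939, 0.1514], [0.5222, -0.1304, 0.1558], [0.5669, -0.0915, 0.1593]] ((523.4696655273438, -149.50784301757812), (88.35633087158203, 116.66413116455078), 0.6965196132659912)
```

View pics/w7z.png

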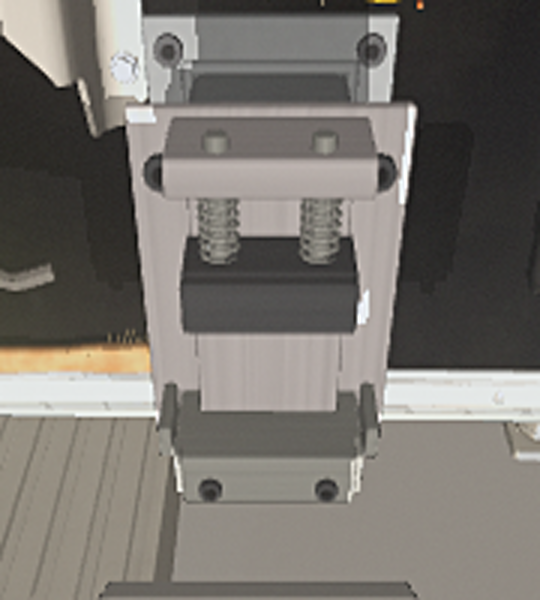

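```bash
cat >> plate.py <<'E'
def inhand(c,show=True):
    "held plate top face in tool frame, from wrist image"
    M=c["tool_from_camera"];Mi=np.linalg.inv(M);d=dict(c);d["R"]=Mi[:3,:3];d["t"]=Mi[:3,3]
    W,m=cloud(d)
    k=m&(abs(W[...,2]+.01)<.012)&(abs(W[...,0])<.04)&(abs(W[...,1])<.027)
    P=W[k];ce=np.median(P,0)
    for _ in range(6):
        q=P[abs((P[:,2]-ce[2]))<.004] if _==0 else P[abs((P-ce)@n)<.002]
        ce=q.mean(0);_,_,vt=np.linalg.svd(q-ce);n=vt[2]*-np.sign(vt[2,2])
    z0=ce[2]-(n[0]*(0-ce[0])+n[1]*(0-ce[1]))/n[2]
    # +x edge: along column band y~+-.015
    out=[]
    for v in (-.018,-.009,.009,.018):
        b=q[abs(q[:,1]-v)<.004]; out.append(round(b[:,0].max()*1000,1)); out.append(round(b[:,0].min()*1000,1))
    y=q[(q[:,0]>.012)&(q[:,0]<.027)][:,1]
    print("inhand top z at tcp mm",round(z0*1000,2),"n",n.round(3),"tilt about y deg",round(np.degrees(np.arctan2(n[0],-n[2])),2),"x edges",out,len(q))
    return z0,n
E
python3 - <<'E'
from plate import *
inhand(dict(np.load("w6.npz")));inhand(dict(np.load("w7.npz")))
E
```

```text
inhand top z at tcp mm -9.6 n [ 0.002 -0.    -1.   ] tilt about y deg 0.13 x edges [np.float64(29.5), np.float64(-30.5), np.float64(29.5), np.float64(-30.7), np.float64(29.6), np.float64(-30.6), np.float64(29.6), np.float64(-30.4)] 5690
inhand top z at tcp mm -9.68 n [ 0.002 -0.    -1.   ] tilt about y deg 0.14 x edges [np.float64(29.6), np.float64(-30.9), np.float64(29.6), np.float64(-30.4), np.float64(29.5), np.float64(-30.7), np.float64(29.5), np.float64(-30.7)] 5700
```

The nest measures consistently: hook face at y = -0.190, jaw lip at -0.140, so the seat is at (0.5237, -0.160, 0.170) with yaw about 0.01. The plate sits square in the grip, its top face 9.65 mm above the tip. Going to the pre-insert pose.

```bash
cat > nest.py <<'E'
from plate import *
S=np.array([.5237,-.160,.170]);YAW=.0105
def state(a=9.65,xo=-.5,dx=0):
    from rig import robot
    o=robot.get_obs();R=Rot.from_quat(o["tool_rot"]).as_matrix();p=np.array(o["position"])
    C=Rot.from_euler("z",YAW).as_matrix()
    f=lambda x,z: C.T@(p+R@np.array([x,0,z])/1e3-S)*1e3
    B=f(xo+30,12-a);T=f(xo+30,-a);H=f(xo-30,12-a)
    th=np.degrees(np.arctan2(-(C.T@R)[2,0],(C.T@R)[1,0]))
    print("t",round(float(o["time"]),2),"tilt",round(th,2),"B",B.round(1),"T",T.round(1),"H",H.round(1),"F",np.round(o["ft_force"],1),"w",round(float(o["grip_width"])*1000,1),"yawerr",round(np.arctan2((C.T@R)[1,1],(C.T@R)[0,1]),4))
def npose(By,Bz,th,n=5,a=9.65,xo=-.5,x=0):
    th=np.radians(th);R=Rt(YAW,th)
    C=Rot.from_euler("z",YAW).as_matrix()
    B=S+C@np.array([x,By,Bz])/1e3
    p=B-R@np.array([xo+30,0,12-a])/1e3
    state(a,xo);go(p,R,n)
E
python3 - <<'E'
from nest import *
npose(9,60,35)
E
```

```text
t 7.13 tilt 29.87 B [ -2.5  36.2 149.4] T [ -2.4  42.2 159.8] H [ -2.1 -15.8 179.3] F [ 0.3  0.6 -2.3] w 59.4 yawerr 0.0015
t 7.13 q [-0.207  0.304  1.595 -0.554  1.187 -0.023] F [ 0.3  0.6 -2.3] w 0.0594 L cm 9.1 deg 5.2 minrows 2.2
1 {'tx': 0.43, 'ty': 0.06, 'tz': 1.77, 'rx': -0.001, 'ry': -0.018, 'rz': 0.001}
2 {'tx': 0.85, 'ty': 0.12, 'tz': 3.54, 'rx': -0.003, 'ry': -0.036, 'rz': 0.002}
3 {'tx': 1.28, 'ty': 0.18, 'tz': 5.31, 'rx': -0.004, 'ry': -0.054, 'rz': 0.004}
4 {'tx': 1.7, 'ty': 0.24, 'tz': 7.08, 'rx': -0.005, 'ry': -0.072, 'rz': 0.005}
5 {'tx': 2.13, 'ty': 0.31, 'tz': 8.85, 'rx': -0.007, 'ry': -0.089, 'rz': 0.006}
```

Request:
send_rows --deltas '[{"tx":0.6,"ty":0.06,"tz":2.2,"rx":0,"ry":-0.02,"rz":0},{"tx":1.1,"ty":0.12,"tz":4.5,"rx":0,"ry":-0.04,"rz":0.002},{"tx":1.6,"ty":0.2,"tz":6.7,"rx":-0.005,"ry":-0.06,"rz":0.004},{"tx":2.1,"ty":0.3,"tz":8.85,"rx":-0.007,"ry":-0.09,"rz":0.006},{"tx":2.1,"ty":0.3,"tz":8.85,"rx":-0.007,"ry":-0.09,"rz":0.006}]'

```text
time: 7.55
position: [0.5214, -0.1729, 0.2443]
tool_rot: [0.67, 0.679, -0.214, 0.21]
ft_force: [-0.5, 1.2, -1.9]
grip_width: 0.0596
```

```bash
python3 - <<'E'
from nest import *
npose(9,30,35,3)
E
```

```text
t 7.55 tilt 34.91 B [-2.6 10.  55.5] T [-2.5 16.9 65.4] H [ -2.2 -39.2  89.9] F [-0.5  1.2 -1.9] w 59.6 yawerr 0.0013
t 7.55 q [-0.211  0.435  1.726 -0.738  0.982  0.198] F [-0.5  1.2 -1.9] w 0.0596 L cm 2.56 deg 0.5 minrows 0.6
1 {'tx': 0.46, 'ty': 0.09, 'tz': 0.71, 'rx': -0.002, 'ry': -0.001, 'rz': 0.002}
2 {'tx': 0.92, 'ty': 0.17, 'tz': 1.43, 'rx': -0.004, 'ry': -0.001, 'rz': 0.004}
3 {'tx': 1.38, 'ty': 0.26, 'tz': 2.14, 'rx': -0.007, 'ry': -0.002, 'rz': 0.006}
```

Request:
send_rows --deltas '[{"tx":0.5,"ty":0.13,"tz":0.7,"rx":-0.003,"ry":0,"rz":0.003},{"tx":0.9,"ty":0.26,"tz":1.4,"rx":-0.007,"ry":0,"rz":0.006},{"tx":1.4,"ty":0.26,"tz":2.1,"rx":-0.007,"ry":0,"rz":0.006},{"tx":1.4,"ty":0.26,"tz":2.1,"rx":-0.007,"ry":0,"rz":0.006}]'

```text
time: 7.88
position: [0.5263, -0.1751, 0.223]
tool_rot: [0.672, 0.677, -0.209, 0.217]
ft_force: [-0.3, 0.1, -1.7]
grip_width: 0.0597
```

```bash
python3 - <<'E'
from nest import *
npose(9,12,35,3)
E
```

```text
t 7.88 tilt 35.02 B [ 2.6  7.7 34.1] T [ 2.5 14.6 44. ] H [  2.3 -41.4  68.6] F [-0.3  0.1 -1.7] w 59.7 yawerr -0.0011
t 7.88 q [-0.214  0.468  1.745 -0.77   0.93   0.255] F [-0.3  0.1 -1.7] w 0.0597 L cm 2.23 deg 0.5 minrows 0.5
1 {'tx': 0.46, 'ty': -0.09, 'tz': 0.58, 'rx': 0.002, 'ry': 0.0, 'rz': -0.002}
2 {'tx': 0.92, 'ty': -0.17, 'tz': 1.16, 'rx': 0.004, 'ry': 0.0, 'rz': -0.004}
3 {'tx': 1.38, 'ty': -0.26, 'tz': 1.74, 'rx': 0.006, 'ry': 0.0, 'rz': -0.006}
```

```bash
cat >> nest.py <<'E'
import json
def cmd_set(p,R): json.dump([list(map(float,p)),np.asarray(R).tolist()],open("cmd.json","w"))
def cmd_get():
    p,R=json.load(open("cmd.json"));return np.array(p),np.array(R)
def cmd_init():
    from rig import robot
    o=robot.get_obs();cmd_set(o["position"],Rot.from_quat(o["tool_rot"]).as_matrix())
def adv(tx=0,ty=0,tz=0,rx=0,ry=0,rz=0):
    p,R=cmd_get();cmd_set(p+R@np.array([tx,ty,tz])/100,R@Rot.from_rotvec([rx,ry,rz]).as_matrix())
def diff():
    from rig import robot
    o=robot.get_obs();p,R=cmd_get();Rm=Rot.from_quat(o["tool_rot"]).as_matrix()
    print("meas-cmd mm (tool)",(R.T@(np.array(o["position"])-p)*1e3).round(1),"rot mrad",(Rot.from_matrix(R.T@Rm).as_rotvec()*1e3).round(1))
def npose(By,Bz,th,n=5,a=9.65,xo=-.5,x=0):
    th=np.radians(th);R=Rt(YAW,th);C=Rot.from_euler("z",YAW).as_matrix()
    B=S+C@np.array([x,By,Bz])/1e3
    p=B-R@np.array([xo+30,0,12-a])/1e3
    state(a,xo);diff();go(p,R,n,cmd_get())
def pose(pos,yaw,th,n=5):
    diff();go(pos,Rt(yaw,np.radians(th)),n,cmd_get())
E
python3 - <<'E'
from nest import *
cmd_init();npose(9,20,35,3)
E
```

```text
t 7.88 tilt 35.02 B [ 2.6  7.7 34.1] T [ 2.5 14.6 44. ] H [  2.3 -41.4  68.6] F [-0.3  0.1 -1.7] w 59.7 yawerr -0.0011
meas-cmd mm (tool) [0. 0. 0.] rot mrad [0. 0. 0.]
t 7.88 q [-0.214  0.468  1.745 -0.77   0.93   0.255] F [-0.3  0.1 -1.7] w 0.0597 L cm 1.44 deg 0.5 minrows 0.3
1 {'tx': 0.31, 'ty': -0.08, 'tz': 0.36, 'rx': 0.002, 'ry': 0.0, 'rz': -0.002}
2 {'tx': 0.61, 'ty': -0.17, 'tz': 0.72, 'rx': 0.004, 'ry': 0.0, 'rz': -0.004}
3 {'tx': 0.92, 'ty': -0.25, 'tz': 1.08, 'rx': 0.006, 'ry': 0.0, 'rz': -0.006}
```

Request:
send_rows --deltas '[{"tx":0.3,"ty":-0.1,"tz":0.36,"rx":0.003,"ry":0,"rz":-0.003},{"tx":0.6,"ty":-0.2,"tz":0.72,"rx":0.006,"ry":0,"rz":-0.006},{"tx":0.9,"ty":-0.25,"tz":1.08,"rx":0.006,"ry":0,"rz":-0.006},{"tx":0.9,"ty":-0.25,"tz":1.08,"rx":0.006,"ry":0,"rz":-0.006}]'

```text
time: 8.22
position: [0.5235, -0.1743, 0.209]
tool_rot: [0.671, 0.678, -0.212, 0.214]
ft_force: [0.0, 0.2, -1.8]
grip_width: 0.0596
```

```bash
python3 - <<'E'
from nest import *
adv(.9,-.25,1.08,.006,0,-.006);npose(9,11,35,3)
E
```

```text
t 8.22 tilt 35.04 B [-0.3  8.5 20.1] T [-0.3 15.4 29.9] H [ -0.3 -40.6  54.5] F [ 0.   0.2 -1.8] w 59.6 yawerr -0.0001
meas-cmd mm (tool) [-0.3 -0.4  0.2] rot mrad [ 0.6 -0.2  0.1]
t 8.22 q [-0.212  0.489  1.759 -0.786  0.913  0.28 ] F [ 0.   0.2 -1.8] w 0.0596 L cm 0.91 deg 0.0 minrows 0.2
1 {'tx': 0.18, 'ty': -0.0, 'tz': 0.25, 'rx': 0.0, 'ry': 0.0, 'rz': 0.0}
2 {'tx': 0.36, 'ty': -0.0, 'tz': 0.49, 'rx': 0.0, 'ry': 0.0, 'rz': 0.0}
3 {'tx': 0.53, 'ty': -0.0, 'tz': 0.74, 'rx': 0.0, 'ry': 0.0, 'rz': 0.0}
```

Request:
send_rows --deltas '[{"tx":0.18,"ty":0.02,"tz":0.25,"rx":0,"ry":0,"rz":0},{"tx":0.36,"ty":0.02,"tz":0.5,"rx":0,"ry":0,"rz":0},{"tx":0.53,"ty":0.02,"tz":0.74,"rx":0,"ry":0,"rz":0},{"tx":0.53,"ty":0.02,"tz":0.74,"rx":0,"ry":0,"rz":0}]'

```text
time: 8.55
position: [0.524, -0.1743, 0.2]
tool_rot: [0.671, 0.678, -0.212, 0.214]
ft_force: [0.3, 0.7, -1.1]
grip_width: 0.0598
```

```bash
python3 - <<'E'
from nest import *
adv(.53,.02,.74);npose(16,11,35,3)
wrist("w8")
from rig import robot
s=robot.camera("scene");cv2.imwrite("pics/s5z.png",cv2.resize(s["color"][60:200,210:390,::-1],(771,600),interpolation=cv2.INTER_CUBIC))
E
```

```text
t 8.55 tilt 35.05 B [ 0.1  8.5 11.2] T [ 0.1 15.4 21. ] H [  0.1 -40.6  45.6] F [ 0.3  0.7 -1.1] w 59.8 yawerr 0.0
meas-cmd mm (tool) [-0.5 -0.1  0.1] rot mrad [ 0.2 -0.5  0.2]
t 8.55 q [-0.212  0.503  1.766 -0.799  0.898  0.3  ] F [ 0.3  0.7 -1.1] w 0.0598 L cm 0.7 deg 0.0 minrows 0.2
1 {'tx': 0.19, 'ty': -0.01, 'tz': -0.13, 'rx': 0.0, 'ry': 0.0, 'rz': 0.0}
2 {'tx': 0.38, 'ty': -0.02, 'tz': -0.27, 'rx': 0.0, 'ry': 0.0, 'rz': 0.0}
3 {'tx': 0.58, 'ty': -0.02, 'tz': -0.4, 'rx': 0.0, 'ry': 0.0, 'rz': 0.0}
```

View pics/w8.png

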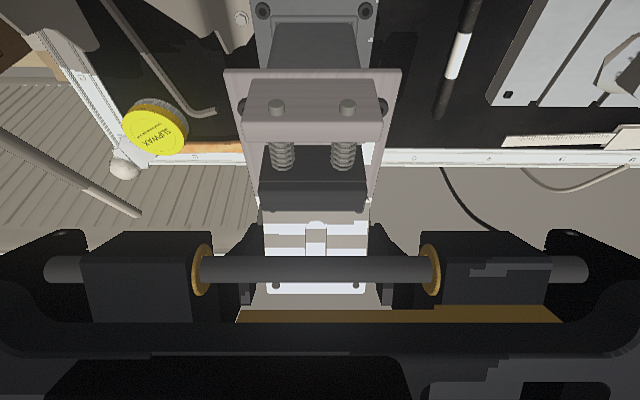

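View pics/s5z.png

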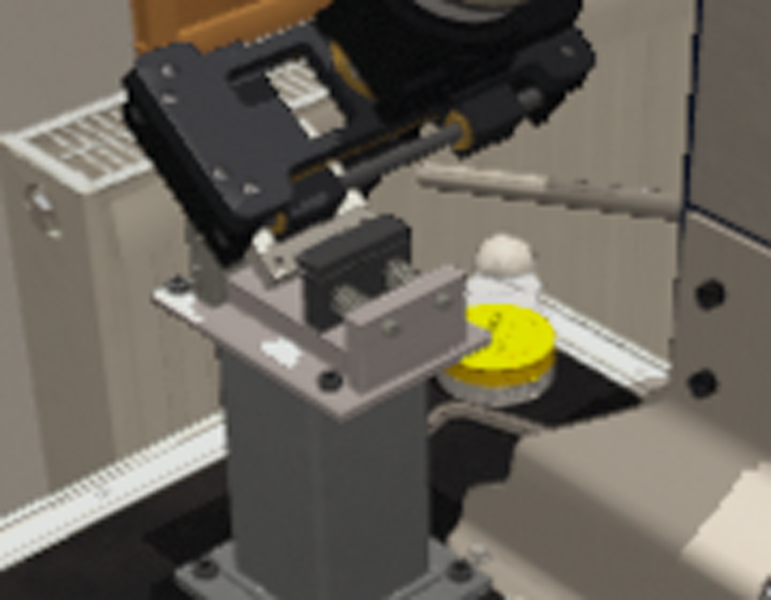

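The plate edge is just in front of and below the lip, at (315,212) in the wrist view, with the hook cleared. Next I'll slide under the lip and push the jaw back.

```bash
cat >> nest.py <<'E'
def multi(wps,a=9.65,xo=-.5,x=0):
    state(a,xo);diff();p0,R0=cmd_get();C=Rot.from_euler("z",YAW).as_matrix()
    for By,Bz,th in wps:
        R=Rt(YAW,np.radians(th));p=S+C@np.array([x,By,Bz])/1e3-R@np.array([xo+30,0,12-a])/1e3
        print((By,Bz,th),dict(zip(["tx","ty","tz","rx","ry","rz"],np.r_[np.round(R0.T@(p-p0)*100,2),np.round(Rot.from_matrix(R0.T@R).as_rotvec(),3)].tolist())))
E
python3 - <<'E'
from nest import *
multi([(13,10,35),(17,8.5,35),(20,7,34.5),(23.5,6,34),(27,5,33)])
E
```

```text
t 8.65 tilt 35.07 B [ 0.4  8.4 11.7] T [ 0.4 15.3 21.5] H [  0.4 -40.7  46.1] F [-0.1  0.8 -2.1] w 59.2 yawerr 0.0003
meas-cmd mm (tool) [-0.8  0.2 -0.3] rot mrad [-0.4 -0.8  0.4]
(13, 10, 35) {'tx': 0.39, 'ty': -0.02, 'tz': -0.15, 'rx': 0.0, 'ry': 0.0, 'rz': 0.0}
(17, 8.5, 35) {'tx': 0.8, 'ty': -0.02, 'tz': -0.26, 'rx': 0.0, 'ry': 0.0, 'rz': 0.0}
(20, 7, 34.5) {'tx': 1.13, 'ty': -0.02, 'tz': -0.28, 'rx': 0.0, 'ry': 0.009, 'rz': 0.0}
(23.5, 6, 34) {'tx': 1.47, 'ty': -0.02, 'tz': -0.37, 'rx': 0.0, 'ry': 0.018, 'rz': 0.0}
(27, 5, 33) {'tx': 1.82, 'ty': -0.02, 'tz': -0.44, 'rx': 0.0, 'ry': 0.035, 'rz': 0.0}
```

Request:
send_rows --deltas '[{"tx":0.4,"ty":-0.02,"tz":-0.15,"rx":0,"ry":0,"rz":0},{"tx":0.8,"ty":-0.02,"tz":-0.26,"rx":0,"ry":0,"rz":0},{"tx":1.13,"ty":-0.02,"tz":-0.28,"rx":0,"ry":0.01,"rz":0},{"tx":1.5,"ty":-0.02,"tz":-0.37,"rx":0,"ry":0.02,"rz":0},{"tx":1.8,"ty":-0.02,"tz":-0.44,"rx":0,"ry":0.035,"rz":0}]'

```text
time: 9.07
position: [0.5242, -0.1584, 0.1953]
tool_rot: [0.673, 0.682, -0.201, 0.204]
ft_force: [-0.8, -7.3, 2.4]
grip_width: 0.0596
```

```bash
python3 - <<'E'
from nest import *
adv(1.8,-.02,-.44,0,.035,0)
c=wrist("w9");inhand(c)
multi([(29,4.5,32),(31,4,29),(32.5,3.5,25),(34,3,21),(35,3,17)])
E
```

```text
inhand top z at tcp mm -9.68 n [-0.002 -0.    -1.   ] tilt about y deg -0.13 x edges [np.float64(12.4), np.float64(-30.8), np.float64(12.3), np.float64(-31.1), np.float64(12.4), np.float64(-30.7), np.float64(12.3), np.float64(-30.6)] 2999
t 9.12 tilt 33.22 B [ 0.5 25.   7.2] T [ 0.5 31.6 17.3] H [  0.6 -25.2  40.1] F [-1.6 -6.   0.8] w 59.6 yawerr 0.001
meas-cmd mm (tool) [-2.7  0.5 -0.9] rot mrad [-0.7 -3.6 -0.3]
(29, 4.5, 32) {'tx': 0.21, 'ty': -0.0, 'tz': -0.02, 'rx': 0.0, 'ry': 0.018, 'rz': 0.0}
(31, 4, 29) {'tx': 0.4, 'ty': -0.0, 'tz': 0.07, 'rx': 0.0, 'ry': 0.07, 'rz': 0.0}
(32.5, 3.5, 25) {'tx': 0.55, 'ty': -0.0, 'tz': 0.24, 'rx': 0.0, 'ry': 0.14, 'rz': 0.0}
(34, 3, 21) {'tx': 0.73, 'ty': -0.0, 'tz': 0.4, 'rx': 0.0, 'ry': 0.21, 'rz': 0.0}
(35, 3, 17) {'tx': 0.84, 'ty': -0.0, 'tz': 0.55, 'rx': 0.0, 'ry': 0.28, 'rz': 0.0}
```

View pics/w9.png

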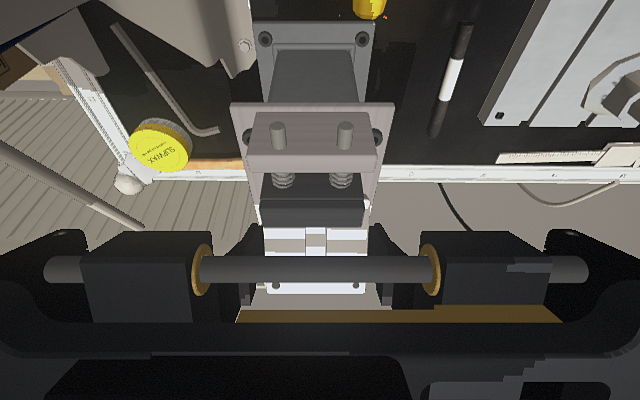

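The jaw is going back with about 7 N on it and the plate hasn't slipped. I'll swing down with a little extra push to offset compliance.

```bash
python3 - <<'E'
from nest import *
multi([(31.5,4.5,32.5),(34,4,30.5),(35.5,3.5,27.5),(36.5,3.,24.5),(37.2,3,21.5)])
E
```

```text
t 9.12 tilt 33.22 B [ 0.5 25.   7.2] T [ 0.5 31.6 17.3] H [  0.6 -25.2  40.1] F [-1.6 -6.   0.8] w 59.6 yawerr 0.001
meas-cmd mm (tool) [-2.7  0.5 -0.9] rot mrad [-0.7 -3.6 -0.3]
(31.5, 4.5, 32.5) {'tx': 0.42, 'ty': -0.0, 'tz': -0.18, 'rx': 0.0, 'ry': 0.009, 'rz': 0.0}
(34, 4, 30.5) {'tx': 0.65, 'ty': -0.0, 'tz': -0.17, 'rx': 0.0, 'ry': 0.044, 'rz': 0.0}
(35.5, 3.5, 27.5) {'tx': 0.8, 'ty': -0.0, 'tz': -0.05, 'rx': 0.0, 'ry': 0.096, 'rz': 0.0}
(36.5, 3.0, 24.5) {'tx': 0.92, 'ty': -0.0, 'tz': 0.09, 'rx': 0.0, 'ry': 0.149, 'rz': 0.0}
(37.2, 3, 21.5) {'tx': 0.99, 'ty': -0.0, 'tz': 0.2, 'rx': 0.0, 'ry': 0.201, 'rz': 0.0}
```

Request:
send_rows --deltas '[{"tx":0.42,"ty":-0.02,"tz":-0.18,"rx":0,"ry":0.01,"rz":0},{"tx":0.65,"ty":-0.03,"tz":-0.17,"rx":0,"ry":0.045,"rz":0},{"tx":0.8,"ty":-0.03,"tz":-0.05,"rx":0,"ry":0.095,"rz":0},{"tx":0.92,"ty":-0.03,"tz":0.09,"rx":0,"ry":0.15,"rz":0},{"tx":1.0,"ty":-0.03,"tz":0.2,"rx":0,"ry":0.2,"rz":0}]'

```text
time: 9.53
position: [0.5243, -0.1522, 0.1887]
tool_rot: [0.69, 0.699, -0.132, 0.135]
ft_force: [-2.1, -9.1, 1.2]
grip_width: 0.0594
```

```bash
python3 - <<'E'
from nest import *
adv(1.0,-.03,.2,0,.2,0)
c=wrist("w10");inhand(c)
multi([(37.8,2.5,18),(38.2,2,14),(38.7,1.5,10),(39,1,6),(39,1,3)])
E
```

```text
inhand top z at tcp mm -9.61 n [-0.002 -0.001 -1.   ] tilt about y deg -0.1 x edges [np.float64(13.7), np.float64(-31.0), np.float64(13.4), np.float64(-31.0), np.float64(13.6), np.float64(-30.8), np.float64(13.8), np.float64(-30.9)] 3152
t 9.58 tilt 21.71 B [ 0.6 33.   5.7] T [ 0.5 37.5 16.9] H [  0.6 -22.7  27.9] F [-1.2 -9.9 -0.4] w 59.6 yawerr 0.0006
meas-cmd mm (tool) [-5.   0.8 -1.1] rot mrad [-1.4 -2.7  0.3]
(37.8, 2.5, 18) {'tx': 0.06, 'ty': 0.03, 'tz': 0.21, 'rx': 0.0, 'ry': 0.062, 'rz': 0.0}
(38.2, 2, 14) {'tx': 0.12, 'ty': 0.03, 'tz': 0.45, 'rx': 0.0, 'ry': 0.132, 'rz': 0.0}
(38.7, 1.5, 10) {'tx': 0.2, 'ty': 0.03, 'tz': 0.68, 'rx': 0.0, 'ry': 0.202, 'rz': 0.0}
(39, 1, 6) {'tx': 0.28, 'ty': 0.03, 'tz': 0.92, 'rx': 0.0, 'ry': 0.272, 'rz': 0.0}
(39, 1, 3) {'tx': 0.31, 'ty': 0.03, 'tz': 1.07, 'rx': 0.0, 'ry': 0.324, 'rz': 0.0}
```

H is past the nose at y = -22.7, clear of it by about 3 mm. Swinging the rest of the way.

Request:
send_rows --deltas '[{"tx":0.14,"ty":0,"tz":0.18,"rx":0,"ry":0.06,"rz":0},{"tx":0.24,"ty":-0.03,"tz":0.4,"rx":0,"ry":0.13,"rz":0},{"tx":0.34,"ty":-0.03,"tz":0.63,"rx":0,"ry":0.2,"rz":0},{"tx":0.42,"ty":-0.03,"tz":0.85,"rx":0,"ry":0.27,"rz":0},{"tx":0.45,"ty":-0.03,"tz":1.0,"rx":0,"ry":0.32,"rz":0}]'

```text
time: 10.0
position: [0.5245, -0.1531, 0.1775]
tool_rot: [0.702, 0.711, -0.02, 0.023]
ft_force: [-2.0, -8.3, 1.8]
grip_width: 0.0592
```

```bash
python3 - <<'E'
from nest import *
adv(.45,-.03,1.0,0,.32,0)
c=wrist("w11");inhand(c)
multi([(39.5,0,1.5),(39.5,-1,0),(39.5,-2,0)])
E
```

```text
inhand top z at tcp mm -9.58 n [-0.011 -0.001 -1.   ] tilt about y deg -0.64 x edges [np.float64(17.7), np.float64(-38.3), np.float64(17.8), np.float64(-38.1), np.float64(17.6), np.float64(-38.2), np.float64(17.7), np.float64(-37.8)] 4167
t 10.05 tilt 3.46 B [ 1.  34.7  3.2] T [ 0.9 35.4 15.1] H [  1.  -25.2   6.8] F [-1.8 -9.5  2.6] w 59.3 yawerr 0.0003
meas-cmd mm (tool) [-6.   1.6 -1.9] rot mrad [-4.1 -4.2  0.3]
(39.5, 0, 1.5) {'tx': -0.1, 'ty': 0.06, 'tz': 0.2, 'rx': 0.0, 'ry': 0.03, 'rz': 0.0}
(39.5, -1, 0) {'tx': -0.1, 'ty': 0.06, 'tz': 0.38, 'rx': 0.0, 'ry': 0.056, 'rz': 0.0}
(39.5, -2, 0) {'tx': -0.1, 'ty': 0.06, 'tz': 0.48, 'rx': 0.0, 'ry': 0.056, 'rz': 0.0}
```

View pics/w11.png

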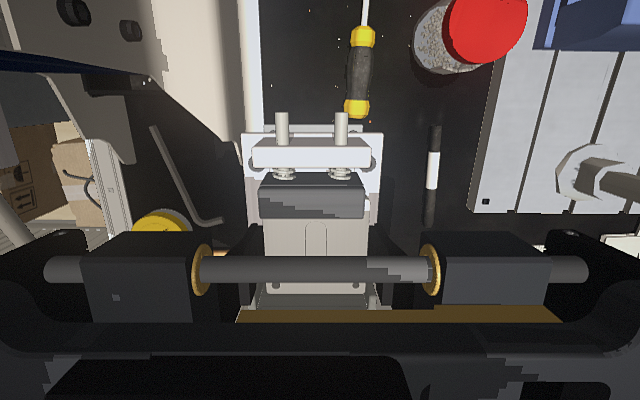

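The high edge is under the hook nose level (z 6.8). Now flatten, lower to the seat and ease it home to the hook.

```bash
python3 - <<'E'
from nest import *
multi([(39,0,2),(37.5,-1,0.5),(36,-2,0),(34,-2.5,0),(32.5,-2.5,0)])
E
```

```text
t 10.05 tilt 3.46 B [ 1.  34.7  3.2] T [ 0.9 35.4 15.1] H [  1.  -25.2   6.8] F [-1.8 -9.5  2.6] w 59.3 yawerr 0.0003
meas-cmd mm (tool) [-6.   1.6 -1.9] rot mrad [-4.1 -4.2  0.3]
(39, 0, 2) {'tx': -0.15, 'ty': 0.06, 'tz': 0.18, 'rx': 0.0, 'ry': 0.021, 'rz': 0.0}
(37.5, -1, 0.5) {'tx': -0.3, 'ty': 0.06, 'tz': 0.36, 'rx': 0.0, 'ry': 0.048, 'rz': 0.0}
(36, -2, 0) {'tx': -0.44, 'ty': 0.06, 'tz': 0.49, 'rx': 0.0, 'ry': 0.056, 'rz': 0.0}
(34, -2.5, 0) {'tx': -0.64, 'ty': 0.06, 'tz': 0.56, 'rx': 0.0, 'ry': 0.056, 'rz': 0.0}
(32.5, -2.5, 0) {'tx': -0.79, 'ty': 0.06, 'tz': 0.56, 'rx': 0.0, 'ry': 0.056, 'rz': 0.0}
```

Request:
send_rows --deltas '[{"tx":-0.15,"ty":0,"tz":0.18,"rx":0.003,"ry":0.02,"rz":0},{"tx":-0.25,"ty":-0.05,"tz":0.36,"rx":0.003,"ry":0.05,"rz":0},{"tx":-0.34,"ty":-0.05,"tz":0.49,"rx":0.003,"ry":0.058,"rz":0},{"tx":-0.44,"ty":-0.05,"tz":0.55,"rx":0.003,"ry":0.06,"rz":0},{"tx":-0.54,"ty":-0.05,"tz":0.55,"rx":0.003,"ry":0.06,"rz":0}]'

```text
time: 10.47
position: [0.5249, -0.1577, 0.1722]
tool_rot: [0.703, 0.711, 0.0, 0.002]
ft_force: [0.7, -4.6, 4.1]
grip_width: 0.0594
```

```bash
python3 - <<'E'
from nest import *
adv(-.54,-.05,.55,.003,.06,0)
c=wrist("w12");inhand(c)
multi([(33,-2.5,0)])
E
```

```text
inhand top z at tcp mm -9.55 n [-0.003 -0.001 -1.   ] tilt about y deg -0.18 x edges [np.float64(17.1), np.float64(-33.1), np.float64(17.3), np.float64(-33.0), np.float64(17.0), np.float64(-33.2), np.float64(17.1), np.float64(-32.9)] 4012
t 10.52 tilt 0.12 B [ 1.2 31.9 -0.2] T [ 1.1 31.9 11.8] H [  1.2 -28.1  -0.1] F [ 1.3 -5.6  4.2] w 59.8 yawerr 0.0005
meas-cmd mm (tool) [-3.1  2.2 -2.4] rot mrad [-5.8 -5.8 -0.3]
(33, -2.5, 0) {'tx': -0.2, 'ty': 0.11, 'tz': -0.0, 'rx': -0.003, 'ry': -0.004, 'rz': 0.0}
```

Flat on the seat, 2 mm short of the hook. Ease it home, then release.

Request:
send_rows --deltas '[{"tx":-0.1,"ty":0,"tz":-0.05,"rx":0,"ry":0,"rz":0},{"tx":-0.25,"ty":0,"tz":-0.1,"rx":0,"ry":0,"rz":0},{"tx":-0.25,"ty":0,"tz":-0.1,"rx":0,"ry":0,"rz":0}]'

```text
time: 10.77
position: [0.5248, -0.1587, 0.1723]
tool_rot: [0.703, 0.711, 0.001, 0.001]
ft_force: [3.1, -5.0, 0.5]
grip_width: 0.0595
```

```bash
python3 - <<'E'
from nest import *
adv(-.25,0,-.1)
multi([(30,0,0)])
E
```

```text
t 10.77 tilt -0.01 B [ 1.1 30.8 -0. ] T [ 1.1 30.8 12. ] H [  1.2 -29.2  -0. ] F [ 3.1 -5.   0.5] w 59.5 yawerr 0.0004
meas-cmd mm (tool) [-1.7  2.2 -1.5] rot mrad [-5.5 -3.6 -0.1]
(30, 0, 0) {'tx': -0.25, 'ty': 0.11, 'tz': -0.15, 'rx': -0.003, 'ry': -0.004, 'rz': 0.0}
```

Request:
send_rows --deltas '[{"tx":0,"ty":0,"tz":0,"rx":0,"ry":0,"rz":0},{"tx":0,"ty":0,"tz":0,"rx":0,"ry":0,"rz":0},{"tx":0,"ty":0,"tz":0,"rx":0,"ry":0,"rz":0},{"tx":0,"ty":0,"tz":0,"rx":0,"ry":0,"rz":0},{"tx":0,"ty":0,"tz":0,"rx":0,"ry":0,"rz":0}]' --claw 8.2

```text
time: 11.18
position: [0.5221, -0.1567, 0.1713]
tool_rot: [0.703, 0.711, 0.0, -0.003]
ft_force: [0.4, -0.1, 0.0]
grip_width: 0.0801
```

```bash
python3 - <<'E'
from nest import *
c=wrist("w13");inhand(c)
multi([(30,0,0)])
fitplate(c,S+[0,0,.012],nr=(0,0,1),rad=.045)
E
```

```text
inhand top z at tcp mm -10.56 n [ 0.009 -0.009 -1.   ] tilt about y deg 0.54 x edges [np.float64(39.8), np.float64(-34.1), np.float64(39.3), np.float64(-33.8), np.float64(39.2), np.float64(-34.1), np.float64(39.2), np.float64(-33.9)] 4016
t 11.23 tilt -0.22 B [-1.4 32.7 -0.8] T [-1.4 32.6 11.2] H [ -1.4 -27.3  -1.1] F [0.2 0.4 0.3] w 80.6 yawerr 0.0004
meas-cmd mm (tool) [ 0.2 -0.3 -0.5] rot mrad [ 0.4  0.1 -0.2]
(30, 0, 0) {'tx': -0.25, 'ty': 0.11, 'tz': -0.15, 'rx': -0.003, 'ry': -0.004, 'rz': 0.0}
n [-0.0042  0.008   1.    ] tilt 0.52 exyaw 0.0 rect [59.7 31.8] 0.84 centre [ 0.526  -0.1451  0.1818] 5030
```

View pics/w13.png

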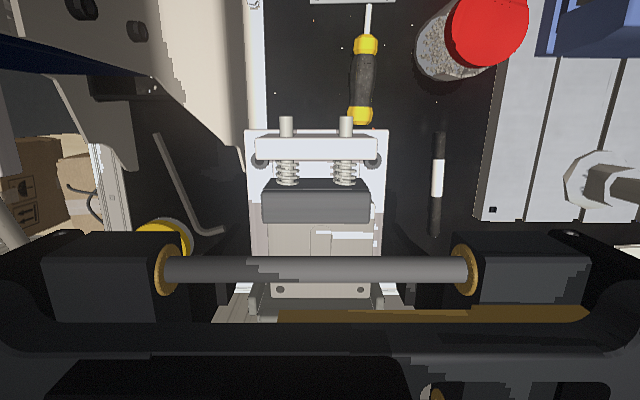

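Released, with the jaw resting on the plate. Lifting off straight up, then looking back at the nest.

Request:
send_rows --deltas '[{"tx":0,"ty":0,"tz":-1.0,"rx":0,"ry":0,"rz":0},{"tx":0,"ty":0,"tz":-3.5,"rx":0,"ry":0,"rz":0},{"tx":0,"ty":0,"tz":-7.0,"rx":0,"ry":-0.05,"rz":0},{"tx":0.5,"ty":0,"tz":-10.5,"rx":0,"ry":-0.15,"rz":0},{"tx":1,"ty":0,"tz":-14,"rx":0,"ry":-0.26,"rz":0}]' --claw 8.7

```text
time: 11.65
position: [0.5231, -0.1495, 0.3146]
tool_rot: [0.699, 0.703, -0.092, 0.093]
ft_force: [1.0, 1.3, -0.9]
grip_width: 0.0871
```

```bash
python3 - <<'E'
from nest import *
adv(1,0,-14,0,-.26,0)
c=wrist("w14");diff()
fitplate(c,S+[0,0,.012],nr=(0,0,1),rad=.045)
cv2.imwrite("pics/w14z.png",cv2.resize(c["color"][0:260,200:440,::-1],(553,600),interpolation=cv2.INTER_CUBIC))
pose((.55,.06,.33),.02,30)
E
```

```text
meas-cmd mm (tool) [ -1.    3.  -10.6] rot mrad [-14.3 -12.2   2. ]
n [-0.0027  0.0051  1.    ] tilt 0.33 exyaw 0.0 rect [70.1 63.3] 0.43 centre [ 0.5258 -0.1605  0.182 ] 2336
meas-cmd mm (tool) [ -1.    3.  -10.6] rot mrad [-14.3 -12.2   2. ]
t 11.7 q [-0.336  0.295  1.565 -0.268  1.19  -0.259] F [0.8 1.6 2.2] w 0.0868 L cm 21.02 deg 15.3 minrows 5.0
1 {'tx': 3.26, 'ty': 0.49, 'tz': -1.18, 'rx': -0.001, 'ry': -0.045, 'rz': -0.001}
2 {'tx': 6.52, 'ty': 0.98, 'tz': -2.37, 'rx': -0.002, 'ry': -0.089, 'rz': -0.002}
3 {'tx': 9.78, 'ty': 1.46, 'tz': -3.55, 'rx': -0.003, 'ry': -0.134, 'rz': -0.004}
4 {'tx': 13.04, 'ty': 1.95, 'tz': -4.74, 'rx': -0.004, 'ry': -0.178, 'rz': -0.005}
5 {'tx': 16.3, 'ty': 2.44, 'tz': -5.92, 'rx': -0.005, 'ry': -0.223, 'rz': -0.006}
6 {'tx': 19.56, 'ty': 2.93, 'tz': -7.11, 'rx': -0.006, 'ry': -0.267, 'rz': -0.007}
```

View pics/w14z.png

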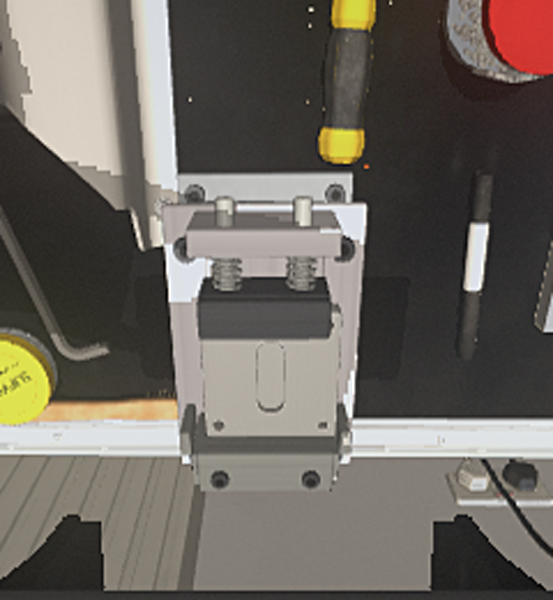

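Plate_1 lies flat against the hook with the jaw on its edge (top z 0.182, y centre -0.1605). Back to the rack for plate_2.

Request:
send_rows --deltas '[{"tx":3.2,"ty":0.5,"tz":-1.2,"rx":0,"ry":-0.045,"rz":0},{"tx":6.5,"ty":1.0,"tz":-2.4,"rx":0,"ry":-0.09,"rz":0},{"tx":9.8,"ty":1.5,"tz":-3.5,"rx":-0.003,"ry":-0.13,"rz":-0.004},{"tx":13,"ty":1.95,"tz":-4.7,"rx":-0.004,"ry":-0.18,"rz":-0.005},{"tx":16.3,"ty":2.4,"tz":-5.9,"rx":-0.005,"ry":-0.22,"rz":-0.006}]'

```text
time: 12.12
position: [0.5448, 0.0267, 0.3282]
tool_rot: [0.681, 0.693, -0.166, 0.17]
ft_force: [0.3, -1.2, -0.8]
grip_width: 0.0869
```

```bash
python3 - <<'E'
from nest import *
adv(16.3,2.4,-5.9,-.005,-.22,-.006)
n=-Rt(.03,np.pi/6)[:,2]
pose(np.array([.5562,.0946,.0578])+n*.14,.03,30)
E
```

```text
meas-cmd mm (tool) [ 0.4 -0.3 -2.1] rot mrad [-1.4 -2.5  1.3]
t 12.12 q [ 0.103  0.373  1.491 -0.49   1.348  0.213] F [ 0.3 -1.2 -0.8] w 0.0869 L cm 20.3 deg 2.8 minrows 4.9
1 {'tx': 3.19, 'ty': 0.19, 'tz': 1.12, 'rx': -0.001, 'ry': -0.008, 'rz': -0.002}
2 {'tx': 6.37, 'ty': 0.39, 'tz': 2.25, 'rx': -0.002, 'ry': -0.016, 'rz': -0.003}
3 {'tx': 9.56, 'ty': 0.58, 'tz': 3.37, 'rx': -0.003, 'ry': -0.024, 'rz': -0.005}
4 {'tx': 12.75, 'ty': 0.77, 'tz': 4.49, 'rx': -0.004, 'ry': -0.032, 'rz': -0.007}
5 {'tx': 15.93, 'ty': 0.97, 'tz': 5.61, 'rx': -0.005, 'ry': -0.039, 'rz': -0.009}
6 {'tx': 19.12, 'ty': 1.16, 'tz': 6.74, 'rx': -0.006, 'ry': -0.047, 'rz': -0.01}
```

Request:
send_rows --deltas '[{"tx":3.8,"ty":0.2,"tz":1.3,"rx":0,"ry":-0.01,"rz":-0.002},{"tx":7.6,"ty":0.45,"tz":2.7,"rx":-0.002,"ry":-0.02,"rz":-0.004},{"tx":11.5,"ty":0.7,"tz":4.0,"rx":-0.003,"ry":-0.03,"rz":-0.006},{"tx":15.3,"ty":0.9,"tz":5.4,"rx":-0.005,"ry":-0.04,"rz":-0.008},{"tx":19.1,"ty":1.15,"tz":6.7,"rx":-0.006,"ry":-0.047,"rz":-0.01}]'

```text
time: 12.53
position: [0.5538, 0.1657, 0.179]
tool_rot: [0.673, 0.693, -0.18, 0.186]
ft_force: [1.3, -0.6, -0.6]
grip_width: 0.087
```

```bash
python3 - <<'E'
from nest import *
adv(19.1,1.15,6.7,-.006,-.047,-.01)
wrist("x");diff();wrist("x");diff();c=wrist("w15");diff()
fitplate(c,(.5562,.0946,.0578))
n=-Rt(.03,np.pi/6)[:,2]
pose(np.array([.5562,.0946,.0578])+n*.03,.03,30)
E
```

```text
meas-cmd mm (tool) [ 9.1 -2.3  4.1] rot mrad [ 5.1  2.7 -6.7]
meas-cmd mm (tool) [ 5.2 -2.6  3.1] rot mrad [ 6.1 -1.  -7.9]
meas-cmd mm (tool) [ 2.  -1.4  1.5] rot mrad [ 3.5 -2.4 -5.3]
n [-0.0141  0.4992  0.8664] tilt 29.96 exyaw 0.0283 rect [69.4 63.8] 0.63 centre [0.5561 0.0965 0.0567] 2675
meas-cmd mm (tool) [ 2.  -1.4  1.5] rot mrad [ 3.5 -2.4 -5.3]
t 12.68 q [ 0.35   0.643  1.484 -0.525  1.246  0.546] F [ 0.  -0.9  0.2] w 0.0868 L cm 11.04 deg 0.0 minrows 2.6
1 {'tx': 0.0, 'ty': 0.0, 'tz': 2.21, 'rx': 0.0, 'ry': -0.0, 'rz': -0.0}
2 {'tx': 0.01, 'ty': 0.0, 'tz': 4.41, 'rx': 0.0, 'ry': -0.0, 'rz': -0.0}
3 {'tx': 0.01, 'ty': 0.0, 'tz': 6.62, 'rx': 0.0, 'ry': -0.0, 'rz': -0.0}
4 {'tx': 0.01, 'ty': 0.01, 'tz': 8.83, 'rx': 0.0, 'ry': -0.0, 'rz': -0.0}
5 {'tx': 0.02, 'ty': 0.01, 'tz': 11.04, 'rx': 0.0, 'ry': -0.0, 'rz': -0.0}
```

View pics/w15.png

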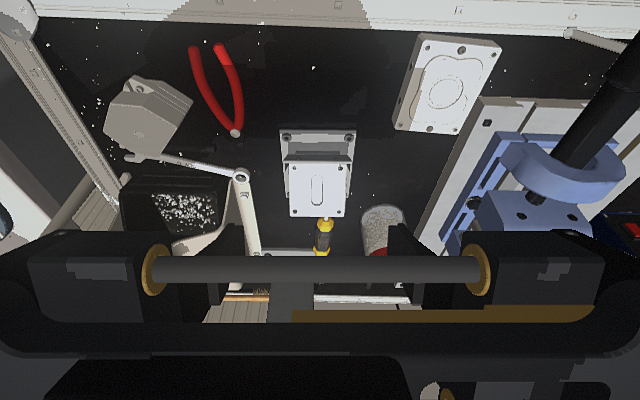

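Plate_2 lies where expected, at (316,189) in the wrist view. Descending.

Request:
send_rows --deltas '[{"tx":0,"ty":0,"tz":2.5,"rx":0,"ry":0,"rz":0},{"tx":0,"ty":0,"tz":5.5,"rx":0,"ry":0,"rz":0},{"tx":0,"ty":0,"tz":8.5,"rx":0,"ry":0,"rz":0},{"tx":0,"ty":0,"tz":11,"rx":0,"ry":0,"rz":0},{"tx":0,"ty":0,"tz":12.5,"rx":0,"ry":0,"rz":0}]'

```text
time: 13.1
position: [0.556, 0.099, 0.0718]
tool_rot: [0.674, 0.692, -0.181, 0.186]
ft_force: [0.2, -0.2, -0.5]
grip_width: 0.0869
```

```bash
python3 - <<'E'
from nest import *
adv(0,0,12.5)
n=-Rt(.03,np.pi/6)[:,2]
pose(np.array([.5562,.0946,.0578])-n*.0096,.03,30)
E
```

```text
meas-cmd mm (tool) [-3.1  0.   1. ] rot mrad [ 1.2 -1.4  2.5]
t 13.1 q [ 0.244  0.766  1.611 -0.626  0.988  0.628] F [ 0.2 -0.2 -0.5] w 0.0869 L cm 2.5 deg 0.0 minrows 0.6
1 {'tx': 0.0, 'ty': 0.0, 'tz': 0.5, 'rx': 0.0, 'ry': -0.0, 'rz': -0.0}
2 {'tx': 0.01, 'ty': 0.0, 'tz': 1.0, 'rx': 0.0, 'ry': -0.0, 'rz': -0.0}
3 {'tx': 0.01, 'ty': 0.0, 'tz': 1.5, 'rx': 0.0, 'ry': -0.0, 'rz': -0.0}
4 {'tx': 0.01, 'ty': 0.01, 'tz': 2.0, 'rx': 0.0, 'ry': -0.0, 'rz': -0.0}
5 {'tx': 0.01, 'ty': 0.01, 'tz': 2.5, 'rx': 0.0, 'ry': -0.0, 'rz': -0.0}
```

Request:
send_rows --deltas '[{"tx":0,"ty":0,"tz":0.7,"rx":0,"ry":0,"rz":0},{"tx":0,"ty":0,"tz":1.4,"rx":0,"ry":0,"rz":0},{"tx":0,"ty":0,"tz":2.0,"rx":0,"ry":0,"rz":0},{"tx":0,"ty":0,"tz":2.5,"rx":0,"ry":0,"rz":0},{"tx":0,"ty":0,"tz":2.5,"rx":0,"ry":0,"rz":0}]'

```text
time: 13.52
position: [0.5569, 0.0888, 0.0504]
tool_rot: [0.673, 0.693, -0.18, 0.186]
ft_force: [0.5, 0.5, -0.7]
grip_width: 0.0866
```

```bash
python3 - <<'E'
from nest import *
adv(0,0,2.5)
c=wrist("w16");diff();c=wrist("w16");diff()
inhand(c)
E
```

```text
meas-cmd mm (tool) [-1.1  0.7 -0.7] rot mrad [-1.4 -0.8  0.9]
meas-cmd mm (tool) [-0.9  0.8 -0.9] rot mrad [-1.7 -0.7  0.8]
inhand top z at tcp mm -8.94 n [-0.002  0.003 -1.   ] tilt about y deg -0.1 x edges [np.float64(34.9), np.float64(-29.0), np.float64(34.2), np.float64(-29.0), np.float64(34.3), np.float64(-29.2), np.float64(35.2), np.float64(-29.1)] 5396
```

View pics/w16.png

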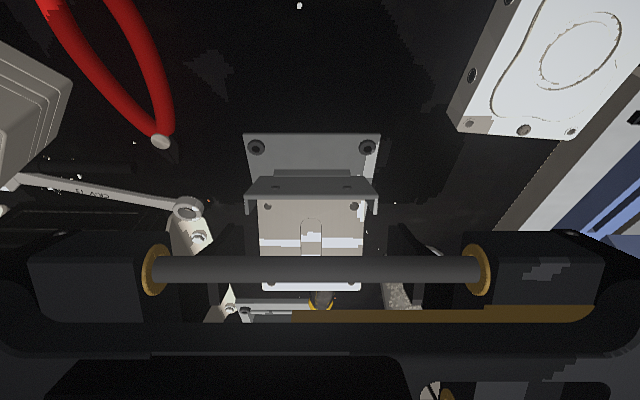

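Depth is about 9 mm and settling. Centre by 1 mm and close.

Request:
send_rows --deltas '[{"tx":0.1,"ty":-0.03,"tz":0,"rx":0,"ry":0,"rz":0},{"tx":0.1,"ty":-0.03,"tz":0,"rx":0,"ry":0,"rz":0},{"tx":0.1,"ty":-0.03,"tz":0,"rx":0,"ry":0,"rz":0},{"tx":0.1,"ty":-0.03,"tz":0,"rx":0,"ry":0,"rz":0},{"tx":0.1,"ty":-0.03,"tz":0,"rx":0,"ry":0,"rz":0}]' --claw 5.0 --squeeze 45

```text
time: 14.03
position: [0.5561, 0.09, 0.0498]
tool_rot: [0.673, 0.693, -0.18, 0.186]
ft_force: [-2.3, 0.8, 0.5]
grip_width: 0.0614
```

Request:
send_rows --deltas '[{"tx":0,"ty":0,"tz":0,"rx":0,"ry":0,"rz":0},{"tx":0,"ty":0,"tz":0,"rx":0,"ry":0,"rz":0},{"tx":0,"ty":0,"tz":0,"rx":0,"ry":0,"rz":0}]'

```text
time: 14.28
position: [0.5559, 0.09, 0.0497]
tool_rot: [0.673, 0.693, -0.18, 0.186]
ft_force: [-2.0, 2.0, 1.9]
grip_width: 0.0593
```

```bash
python3 - <<'E'
from nest import *
adv(.1,-.03,0)
c=wrist("w17");diff()
inhand(c);state()
E
```

```text
meas-cmd mm (tool) [-0.8 -0.1 -0.4] rot mrad [ 0.1 -0.9  0.6]
inhand top z at tcp mm -9.22 n [ 0.     0.002 -1.   ] tilt about y deg 0.01 x edges [np.float64(34.2), np.float64(-30.3), np.float64(32.9), np.float64(-30.8), np.float64(33.1), np.float64(-30.4), np.float64(33.9), np.float64(-30.7)] 5435
t 14.33 tilt 30.03 B [  34.4  274.  -137. ] T [  34.2  280.  -126.6] H [  35.3  222.1 -107. ] F [-2.2  1.6  2.6] w 59.3 yawerr 0.0188
```

Gripped. Lift along the plate's normal first, clear of the stop, then up and over.

Request:
send_rows --deltas '[{"tx":0,"ty":0,"tz":-0.2,"rx":0,"ry":0,"rz":0},{"tx":0,"ty":0,"tz":-0.7,"rx":0,"ry":0,"rz":0},{"tx":0,"ty":0,"tz":-1.5,"rx":0,"ry":0,"rz":0},{"tx":0,"ty":0,"tz":-2.5,"rx":0,"ry":0,"rz":0},{"tx":0,"ty":0,"tz":-3.5,"rx":0,"ry":0,"rz":0}]'

```text
time: 14.75
position: [0.556, 0.108, 0.0809]
tool_rot: [0.673, 0.693, -0.18, 0.186]
ft_force: [0.0, -0.7, -2.3]
grip_width: 0.0595
```

```bash
python3 - <<'E'
from nest import *
adv(0,0,-3.5)
from rig import robot
c=wrist("w18");diff();inhand(c);print(robot.get_obs()["grip_width"])
s=robot.camera("top");cv2.imwrite("pics/t4z.png",cv2.resize(s["color"][180:260,230:340,::-1],(800,582),interpolation=cv2.INTER_CUBIC))
pose((.55,.085,.25),.02,30)
E
```

```text
meas-cmd mm (tool) [-0.6  1.9 -3.4] rot mrad [-5.   0.3  1.6]
inhand top z at tcp mm -9.19 n [ 0.     0.001 -1.   ] tilt about y deg 0.01 x edges [np.float64(29.9), np.float64(-30.9), np.float64(30.0), np.float64(-30.4), np.float64(29.8), np.float64(-30.2), np.float64(29.9), np.float64(-30.4)] 5670
0.05953436631750367
meas-cmd mm (tool) [-0.7  2.  -2.7] rot mrad [-5.4  0.3  1.5]
t 14.85 q [ 0.26   0.752  1.599 -0.614  1.009  0.622] F [ 0.8 -0.4 -1.7] w 0.0597 L cm 17.23 deg 0.6 minrows 4.1
1 {'tx': -2.1, 'ty': -0.12, 'tz': -2.73, 'rx': 0.001, 'ry': -0.0, 'rz': 0.002}
2 {'tx': -4.2, 'ty': -0.24, 'tz': -5.46, 'rx': 0.002, 'ry': -0.0, 'rz': 0.003}
3 {'tx': -6.3, 'ty': -0.36, 'tz': -8.18, 'rx': 0.003, 'ry': -0.0, 'rz': 0.005}
4 {'tx': -8.4, 'ty': -0.49, 'tz': -10.91, 'rx': 0.004, 'ry': -0.0, 'rz': 0.007}
5 {'tx': -10.5, 'ty': -0.61, 'tz': -13.64, 'rx': 0.005, 'ry': -0.0, 'rz': 0.008}
```

View pics/t4z.png

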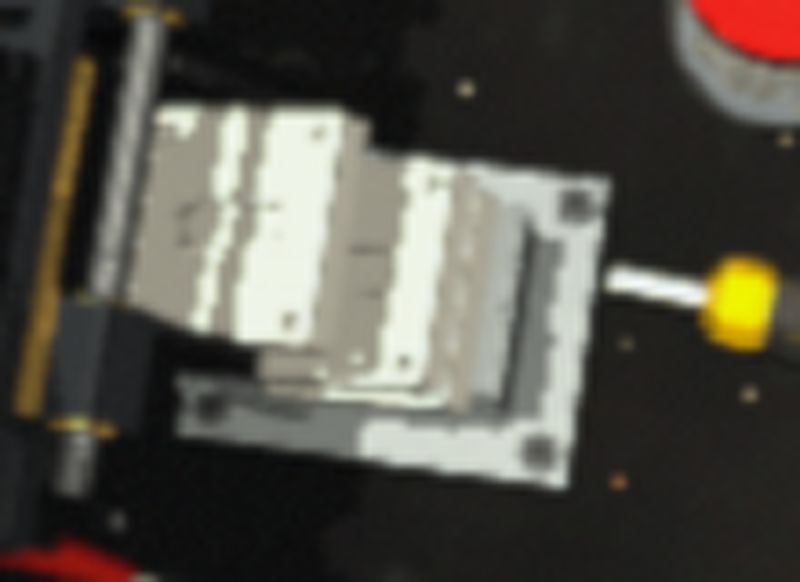

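Only plate_2 came up; plates 3 and 4 stay put. In hand its top is 9.2 mm above the tip and it's centred.

Request:
send_rows --deltas '[{"tx":-1.5,"ty":-0.1,"tz":-2.7,"rx":0,"ry":0,"rz":0},{"tx":-4,"ty":-0.2,"tz":-5.5,"rx":0.002,"ry":0,"rz":0.003},{"tx":-6.3,"ty":-0.4,"tz":-8.2,"rx":0.003,"ry":0,"rz":0.005},{"tx":-8.4,"ty":-0.5,"tz":-11,"rx":0.004,"ry":0,"rz":0.006},{"tx":-10.5,"ty":-0.6,"tz":-13.6,"rx":0.005,"ry":0,"rz":0.008}]'

```text
time: 15.27
position: [0.5498, 0.0843, 0.2522]
tool_rot: [0.676, 0.69, -0.181, 0.185]
ft_force: [0.1, -0.4, -0.9]
grip_width: 0.0594
```

```bash
python3 - <<'E'
from nest import *
adv(-10.5,-.6,-13.6,.005,0,.008)
pose((.535,-.03,.34),.012,30)
E
```

```text
meas-cmd mm (tool) [-1.7 -0.3 -2. ] rot mrad [-0.9 -0.5  0.4]
t 15.27 q [ 0.222  0.501  1.521 -0.537  1.279  0.401] F [ 0.1 -0.4 -0.9] w 0.0594 L cm 14.69 deg 0.5 minrows 3.5
1 {'tx': -2.89, 'ty': -0.35, 'tz': -0.42, 'rx': 0.001, 'ry': -0.0, 'rz': 0.001}
2 {'tx': -5.77, 'ty': -0.7, 'tz': -0.84, 'rx': 0.002, 'ry': -0.0, 'rz': 0.003}
3 {'tx': -8.66, 'ty': -1.05, 'tz': -1.26, 'rx': 0.002, 'ry': -0.0, 'rz': 0.004}
4 {'tx': -11.55, 'ty': -1.39, 'tz': -1.69, 'rx': 0.003, 'ry': -0.0, 'rz': 0.006}
5 {'tx': -14.43, 'ty': -1.74, 'tz': -2.11, 'rx': 0.004, 'ry': -0.0, 'rz': 0.007}
```

Request:
send_rows --deltas '[{"tx":-2.9,"ty":-0.3,"tz":-0.6,"rx":0,"ry":0,"rz":0},{"tx":-5.8,"ty":-0.7,"tz":-1.0,"rx":0.002,"ry":0,"rz":0.003},{"tx":-8.7,"ty":-1.0,"tz":-1.4,"rx":0.003,"ry":0,"rz":0.004},{"tx":-11.6,"ty":-1.4,"tz":-1.8,"rx":0.003,"ry":0,"rz":0.006},{"tx":-14.4,"ty":-1.7,"tz":-2.1,"rx":0.004,"ry":0,"rz":0.007}]'

```text
time: 15.68
position: [0.5346, -0.031, 0.3417]
tool_rot: [0.679, 0.687, -0.182, 0.185]
ft_force: [0.4, -0.7, -1.2]
grip_width: 0.0595
```

```bash
python3 - <<'E'
from nest import *
adv(-14.4,-1.7,-2.1,.004,0,.007)
pose((.5235,-.165,.34),.0105,30)
E
```

```text
meas-cmd mm (tool) [-2.  -0.8 -1. ] rot mrad [-0.7 -0.8  0.4]
t 15.68 q [ 0.02   0.335  1.531 -0.543  1.319  0.158] F [ 0.4 -0.7 -1.2] w 0.0595 L cm 13.58 deg 0.1 minrows 3.3
1 {'tx': -2.34, 'ty': -0.27, 'tz': 1.35, 'rx': 0.0, 'ry': -0.0, 'rz': 0.0}
2 {'tx': -4.69, 'ty': -0.54, 'tz': 2.69, 'rx': 0.0, 'ry': -0.0, 'rz': 0.001}
3 {'tx': -7.03, 'ty': -0.82, 'tz': 4.04, 'rx': 0.0, 'ry': -0.0, 'rz': 0.001}
4 {'tx': -9.37, 'ty': -1.09, 'tz': 5.39, 'rx': 0.001, 'ry': -0.0, 'rz': 0.001}
5 {'tx': -11.72, 'ty': -1.36, 'tz': 6.73, 'rx': 0.001, 'ry': -0.0, 'rz': 0.002}
```

Request:
send_rows --deltas '[{"tx":-2.5,"ty":-0.3,"tz":1.4,"rx":0,"ry":0,"rz":0},{"tx":-5.2,"ty":-0.6,"tz":2.9,"rx":0,"ry":0,"rz":0},{"tx":-8,"ty":-0.9,"tz":4.5,"rx":0,"ry":0,"rz":0},{"tx":-10.5,"ty":-1.2,"tz":6.0,"rx":0,"ry":0,"rz":0},{"tx":-11.7,"ty":-1.36,"tz":6.7,"rx":0,"ry":0,"rz":0}]'

```text
time: 16.1
position: [0.5223, -0.1679, 0.3413]
tool_rot: [0.68, 0.686, -0.183, 0.184]
ft_force: [-0.2, -0.1, -1.0]
grip_width: 0.0593
```

```bash
python3 - <<'E'
from nest import *
adv(-11.7,-1.36,6.7)
for i in range(3): c=wrist("w19");diff()
inhand(c)
W,m=cloud(c)
for nm,z0,z1,y0,y1 in [("plate1",.178,.187,-.25,-.1),("hooktop",.199,.209,-.26,-.165),("jawtop",.199,.209,-.165,-.08)]:
    k=m&(W[...,2]>z0)&(W[...,2]<z1)&(W[...,1]>y0)&(W[...,1]<y1)&(abs(W[...,0]-.52)<.06)
    A=W[k]; print(nm,len(A),np.percentile(A,[1,50,99],axis=0).round(4).tolist())
multi([(11,45,35)],a=9.2,xo=-.2)
E
```

```text
meas-cmd mm (tool) [-4.4 -1.5  1.2] rot mrad [ 2.6 -3.   3.2]
meas-cmd mm (tool) [-2.5 -1.2  0.5] rot mrad [ 1.9 -1.   3.6]
meas-cmd mm (tool) [-1.3 -0.8 -0.1] rot mrad [ 1.1 -0.1  2.7]
inhand top z at tcp mm -9.24 n [-0.001  0.001 -1.   ] tilt about y deg -0.03 x edges [np.float64(30.2), np.float64(-30.4), np.float64(29.8), np.float64(-30.5), np.float64(29.8), np.float64(-30.4), np.float64(30.2), np.float64(-30.4)] 5675
plate1 3063 [[0.4909, -0.1903, 0.1781], [0.5263, -0.164, 0.182], [0.5563, -0.1085, 0.1867]]
hooktop 1092 [[0.4947, -0.2049, 0.1994], [0.5243, -0.1932, 0.2038], [0.553, -0.185, 0.2085]]
jawtop 1271 [[0.4979, -0.1329, 0.1994], [0.5229, -0.124, 0.2037], [0.5483, -0.1173, 0.2053]]
t 16.25 tilt 29.99 B [ -1.1  18.6 153.6] T [ -1.1  24.6 164. ] H [ -1.1 -33.3 183.5] F [-0.   0.5 -1.5] w 59.2 yawerr -0.0011
meas-cmd mm (tool) [-1.3 -0.8 -0.1] rot mrad [ 1.1 -0.1  2.7]
(11, 45, 35) {'tx': 4.67, 'ty': 0.03, 'tz': 9.52, 'rx': 0.001, 'ry': -0.088, 'rz': 0.002}
```

View pics/w19.png

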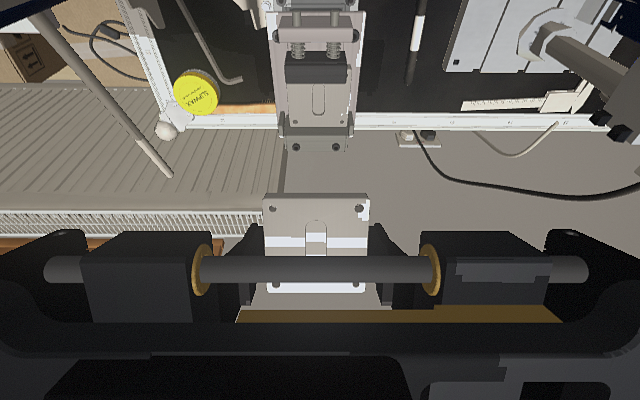

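Plate_1 is still home, with the jaw lip at y = -0.1335 and the entry gap running from z 12 to 27 mm over the seat. Approaching it.

```bash
python3 - <<'E'
from nest import *
multi([(14,110,32),(14,70,34),(14,40,35)],a=9.2,xo=-.2)
E
```

```text
t 16.25 tilt 29.99 B [ -1.1  18.6 153.6] T [ -1.1  24.6 164. ] H [ -1.1 -33.3 183.5] F [-0.   0.5 -1.5] w 59.2 yawerr -0.0011
meas-cmd mm (tool) [-1.3 -0.8 -0.1] rot mrad [ 1.1 -0.1  2.7]
(14, 110, 32) {'tx': 1.66, 'ty': 0.03, 'tz': 3.89, 'rx': 0.001, 'ry': -0.035, 'rz': 0.002}
(14, 70, 34) {'tx': 3.67, 'ty': 0.03, 'tz': 7.26, 'rx': 0.001, 'ry': -0.07, 'rz': 0.002}
(14, 40, 35) {'tx': 5.18, 'ty': 0.03, 'tz': 9.8, 'rx': 0.001, 'ry': -0.088, 'rz': 0.002}
```

Request:
send_rows --deltas '[{"tx":1.4,"ty":0.1,"tz":3.2,"rx":0,"ry":-0.03,"rz":0},{"tx":2.8,"ty":0.1,"tz":5.8,"rx":0,"ry":-0.06,"rz":0},{"tx":4.2,"ty":0.1,"tz":8.2,"rx":0,"ry":-0.085,"rz":0},{"tx":5.2,"ty":0.1,"tz":9.8,"rx":0,"ry":-0.088,"rz":0},{"tx":5.2,"ty":0.1,"tz":9.8,"rx":0,"ry":-0.088,"rz":0}]'

```text
time: 16.67
position: [0.522, -0.1666, 0.2255]
tool_rot: [0.669, 0.68, -0.213, 0.21]
ft_force: [-0.3, -0.5, -1.7]
grip_width: 0.0595
```

```bash
python3 - <<'E'
from nest import *
adv(5.2,.1,9.8,0,-.088,0)
multi([(14,30,35),(14,21,35),(14,18,35)],a=9.2,xo=-.2,x=.5)
E
```

```text
t 16.67 tilt 34.87 B [-2.  16.3 36.1] T [-2.  23.2 46. ] H [ -1.6 -32.9  70.4] F [-0.3 -0.5 -1.7] w 59.5 yawerr 0.0032
meas-cmd mm (tool) [ 3.9 -2.5  2. ] rot mrad [ 6.1  2.6 -6. ]
(14, 30, 35) {'tx': 0.56, 'ty': -0.02, 'tz': 0.82, 'rx': 0.001, 'ry': 0.0, 'rz': 0.002}
(14, 21, 35) {'tx': 1.07, 'ty': -0.02, 'tz': 1.56, 'rx': 0.001, 'ry': 0.0, 'rz': 0.002}
(14, 18, 35) {'tx': 1.25, 'ty': -0.02, 'tz': 1.81, 'rx': 0.001, 'ry': 0.0, 'rz': 0.002}
```

Request:
send_rows --deltas '[{"tx":0.3,"ty":0,"tz":0.5,"rx":0,"ry":0,"rz":0},{"tx":0.7,"ty":0,"tz":1.0,"rx":0,"ry":0,"rz":0},{"tx":1.1,"ty":0,"tz":1.6,"rx":0,"ry":0,"rz":0},{"tx":1.25,"ty":0,"tz":1.8,"rx":0,"ry":0,"rz":0},{"tx":1.25,"ty":0,"tz":1.8,"rx":0,"ry":0,"rz":0}]'

```text
time: 17.08
position: [0.5247, -0.1692, 0.2083]
tool_rot: [0.67, 0.678, -0.211, 0.215]
ft_force: [0.6, 0.8, -2.2]
grip_width: 0.059
```

```bash
python3 - <<'E'
from nest import *
adv(1.25,0,1.8)
c=wrist("w20");inhand(c)
multi([(14,13.5,35)],a=9.2,xo=-.2,x=.5)
E
```

```text
inhand top z at tcp mm -9.27 n [-0.001  0.001 -1.   ] tilt about y deg -0.04 x edges [np.float64(29.8), np.float64(-30.1), np.float64(29.9), np.float64(-30.5), np.float64(29.7), np.float64(-30.2), np.float64(29.7), np.float64(-30.6)] 5618
t 17.13 tilt 35.08 B [ 1.1 13.4 19.2] T [ 1.  20.3 29. ] H [  1.1 -35.7  53.7] F [ 0.4 -0.3 -0.5] w 59.6 yawerr 0.0015
meas-cmd mm (tool) [-1.2  0.3 -0.6] rot mrad [-1.  -1.1  1.1]
(14, 13.5, 35) {'tx': 0.25, 'ty': -0.02, 'tz': 0.37, 'rx': 0.001, 'ry': 0.0, 'rz': 0.002}
```

View pics/w20.png

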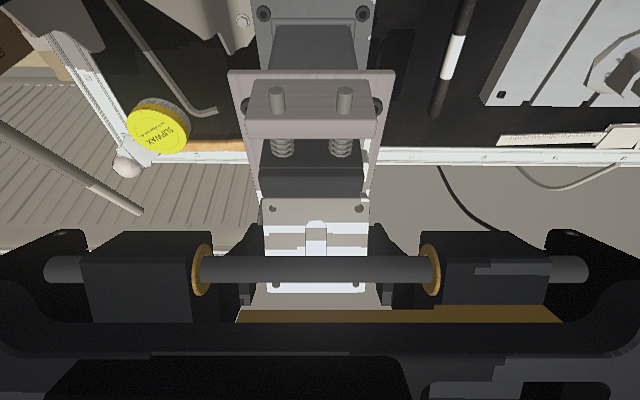

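Request:
send_rows --deltas '[{"tx":0.12,"ty":-0.02,"tz":0.18,"rx":0,"ry":0,"rz":0},{"tx":0.25,"ty":-0.02,"tz":0.38,"rx":0,"ry":0,"rz":0},{"tx":0.25,"ty":-0.02,"tz":0.38,"rx":0,"ry":0,"rz":0},{"tx":0.25,"ty":-0.02,"tz":0.38,"rx":0,"ry":0,"rz":0}]'

```text
time: 17.47
position: [0.5245, -0.1694, 0.2037]
tool_rot: [0.67, 0.678, -0.212, 0.215]
ft_force: [0.4, -0.6, -1.7]
grip_width: 0.0593
```

```bash
python3 - <<'E'
from nest import *
adv(.25,-.02,.38)
multi([(17,12.7,35),(19,12.7,35),(21,12.5,35),(23,12.,35)],a=9.2,xo=-.2,x=.5)
E
```

```text
t 17.47 tilt 35.07 B [ 0.7 13.4 14.3] T [ 0.6 20.3 24.1] H [  0.7 -35.7  48.8] F [ 0.4 -0.6 -1.7] w 59.3 yawerr 0.0016
meas-cmd mm (tool) [-0.9  0.1 -0.4] rot mrad [-0.6 -0.9  0.7]
(17, 12.7, 35) {'tx': 0.29, 'ty': -0.0, 'tz': -0.11, 'rx': 0.001, 'ry': 0.0, 'rz': 0.002}
(19, 12.7, 35) {'tx': 0.46, 'ty': -0.0, 'tz': -0.23, 'rx': 0.001, 'ry': 0.0, 'rz': 0.002}
(21, 12.5, 35) {'tx': 0.63, 'ty': -0.0, 'tz': -0.33, 'rx': 0.001, 'ry': 0.0, 'rz': 0.002}
(23, 12.0, 35) {'tx': 0.83, 'ty': -0.0, 'tz': -0.4, 'rx': 0.001, 'ry': 0.0, 'rz': 0.002}
```

Request:
send_rows --deltas '[{"tx":0.12,"ty":-0.02,"tz":0.04,"rx":0,"ry":0,"rz":0},{"tx":0.24,"ty":-0.02,"tz":0.02,"rx":0,"ry":0,"rz":0},{"tx":0.24,"ty":-0.02,"tz":0.02,"rx":0,"ry":0,"rz":0}]'

```text
time: 17.72
position: [0.5243, -0.1673, 0.2021]
tool_rot: [0.67, 0.678, -0.211, 0.215]
ft_force: [0.3, -0.1, -1.5]
grip_width: 0.0593
```

```bash
python3 - <<'E'
from nest import *
adv(.24,-.02,.02)
multi([(17,12.,35),(19,12,35),(21,12,35),(23,11.5,35),(25,11.,35)],a=9.2,xo=-.2,x=.5)
E
```

```text
t 17.72 tilt 35.06 B [ 0.4 15.5 12.6] T [ 0.4 22.4 22.5] H [  0.5 -33.6  47.1] F [ 0.3 -0.1 -1.5] w 59.3 yawerr 0.0019
meas-cmd mm (tool) [-0.6  0.2 -0.5] rot mrad [-0.7 -0.7  0.4]
(17, 12.0, 35) {'tx': 0.1, 'ty': 0.02, 'tz': -0.07, 'rx': 0.001, 'ry': 0.0, 'rz': 0.002}
(19, 12, 35) {'tx': 0.26, 'ty': 0.02, 'tz': -0.19, 'rx': 0.001, 'ry': 0.0, 'rz': 0.002}
(21, 12, 35) {'tx': 0.42, 'ty': 0.02, 'tz': -0.3, 'rx': 0.001, 'ry': 0.0, 'rz': 0.002}
(23, 11.5, 35) {'tx': 0.62, 'ty': 0.02, 'tz': -0.38, 'rx': 0.001, 'ry': 0.0, 'rz': 0.002}
(25, 11.0, 35) {'tx': 0.81, 'ty': 0.02, 'tz': -0.45, 'rx': 0.001, 'ry': 0.0, 'rz': 0.002}
```

Edge height 12.6 mm over the seat, just clear of plate_1. Slide under the lip to jaw contact.

Request:
send_rows --deltas '[{"tx":0.1,"ty":0,"tz":-0.08,"rx":0,"ry":0,"rz":0},{"tx":0.26,"ty":0,"tz":-0.19,"rx":0,"ry":0,"rz":0},{"tx":0.42,"ty":0,"tz":-0.3,"rx":0,"ry":0,"rz":0},{"tx":0.6,"ty":0,"tz":-0.38,"rx":0,"ry":0,"rz":0},{"tx":0.8,"ty":0,"tz":-0.45,"rx":0,"ry":0,"rz":0}]'

```text
time: 18.13
position: [0.5243, -0.1589, 0.2018]
tool_rot: [0.67, 0.678, -0.212, 0.215]
ft_force: [-0.6, -7.2, -0.4]
grip_width: 0.0594
```

```bash
python3 - <<'E'
from nest import *
adv(.8,0,-.45)
c=wrist("w21");inhand(c)
multi([(28,11,35),(30,10.5,34),(32,10.5,33),(34,10.5,32),(36,10,30.5)],a=9.2,xo=-.2,x=.5)
E
```

```text
inhand top z at tcp mm -9.27 n [ 0.002  0.002 -1.   ] tilt about y deg 0.14 x edges [np.float64(17.6), np.float64(-30.4), np.float64(17.6), np.float64(-30.3), np.float64(17.4), np.float64(-30.2), np.float64(17.5), np.float64(-30.1)] 3667
t 18.18 tilt 35.22 B [ 0.6 23.8 12.4] T [ 0.6 30.7 22.2] H [  0.7 -25.2  47. ] F [-0.3 -4.1 -1.6] w 59.5 yawerr 0.0026
meas-cmd mm (tool) [-1.7  0.4 -0.6] rot mrad [-0.6 -3.5 -0.5]
(28, 11, 35) {'tx': 0.25, 'ty': 0.02, 'tz': -0.17, 'rx': 0.001, 'ry': 0.0, 'rz': 0.002}
(30, 10.5, 34) {'tx': 0.44, 'ty': 0.02, 'tz': -0.2, 'rx': 0.001, 'ry': 0.018, 'rz': 0.002}
(32, 10.5, 33) {'tx': 0.6, 'ty': 0.02, 'tz': -0.26, 'rx': 0.001, 'ry': 0.035, 'rz': 0.002}
(34, 10.5, 32) {'tx': 0.76, 'ty': 0.02, 'tz': -0.32, 'rx': 0.001, 'ry': 0.053, 'rz': 0.002}
(36, 10, 30.5) {'tx': 0.95, 'ty': 0.02, 'tz': -0.32, 'rx': 0.001, 'ry': 0.079, 'rz': 0.002}
```

View pics/w21.png

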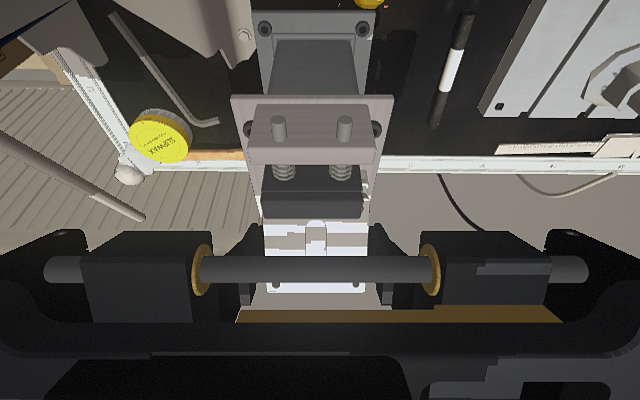

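Under the lip and on the jaw face. Push back and begin the swing.

```bash
python3 - <<'E'
from nest import *
multi([(29,11,34.5),(32,10.5,33),(34.5,10.5,31.5),(36.5,10.,29.5),(38,10,27)],a=9.2,xo=-.2,x=.3)
E
```

```text
t 18.18 tilt 35.22 B [ 0.6 23.8 12.4] T [ 0.6 30.7 22.2] H [  0.7 -25.2  47. ] F [-0.3 -4.1 -1.6] w 59.5 yawerr 0.0026
meas-cmd mm (tool) [-1.7  0.4 -0.6] rot mrad [-0.6 -3.5 -0.5]
(29, 11, 34.5) {'tx': 0.33, 'ty': 0.0, 'tz': -0.21, 'rx': 0.001, 'ry': 0.009, 'rz': 0.002}
(32, 10.5, 33) {'tx': 0.6, 'ty': 0.0, 'tz': -0.26, 'rx': 0.001, 'ry': 0.035, 'rz': 0.002}
(34.5, 10.5, 31.5) {'tx': 0.8, 'ty': 0.0, 'tz': -0.32, 'rx': 0.001, 'ry': 0.061, 'rz': 0.002}
(36.5, 10.0, 29.5) {'tx': 0.99, 'ty': 0.0, 'tz': -0.29, 'rx': 0.001, 'ry': 0.096, 'rz': 0.002}
(38, 10, 27) {'tx': 1.12, 'ty': 0.0, 'tz': -0.25, 'rx': 0.001, 'ry': 0.14, 'rz': 0.002}
```

Request:
send_rows --deltas '[{"tx":0.33,"ty":-0.02,"tz":-0.21,"rx":0,"ry":0.01,"rz":0.002},{"tx":0.6,"ty":-0.03,"tz":-0.26,"rx":0,"ry":0.035,"rz":0.002},{"tx":0.8,"ty":-0.03,"tz":-0.32,"rx":0,"ry":0.06,"rz":0.002},{"tx":1.0,"ty":-0.03,"tz":-0.29,"rx":0,"ry":0.095,"rz":0.002},{"tx":1.12,"ty":-0.03,"tz":-0.25,"rx":0,"ry":0.14,"rz":0.002}]'

```text
time: 18.6
position: [0.5243, -0.1499, 0.1979]
tool_rot: [0.683, 0.691, -0.165, 0.168]
ft_force: [-0.4, -9.4, -2.4]
grip_width: 0.0598
```

```bash
python3 - <<'E'
from nest import *
adv(1.12,-.03,-.25,0,.14,.002)
c=wrist("w22");inhand(c)
multi([(38.7,10,24),(39.2,10,21),(39.8,10,18),(40.2,10.,15),(40.5,10,12)],a=9.2,xo=-.2,x=.3)
E
```

```text
inhand top z at tcp mm -9.21 n [ 0.009  0.001 -1.   ] tilt about y deg 0.5 x edges [np.float64(18.1), np.float64(-30.1), np.float64(18.0), np.float64(-30.4), np.float64(18.0), np.float64(-29.9), np.float64(18.1), np.float64(-30.2)] 3747
t 18.65 tilt 27.15 B [ 0.6 34.4 12.1] T [ 0.6 39.9 22.8] H [  0.6 -19.   39.5] F [  1.1 -10.2  -4.8] w 59.2 yawerr 0.0003
meas-cmd mm (tool) [-4.1  0.6 -0.3] rot mrad [-0.5 -2.6  0. ]
(38.7, 10, 24) {'tx': 0.05, 'ty': 0.03, 'tz': 0.13, 'rx': 0.001, 'ry': 0.052, 'rz': -0.0}
(39.2, 10, 21) {'tx': 0.09, 'ty': 0.03, 'tz': 0.26, 'rx': 0.001, 'ry': 0.105, 'rz': -0.0}
(39.8, 10, 18) {'tx': 0.15, 'ty': 0.03, 'tz': 0.39, 'rx': 0.001, 'ry': 0.157, 'rz': -0.0}
(40.2, 10.0, 15) {'tx': 0.2, 'ty': 0.03, 'tz': 0.53, 'rx': 0.001, 'ry': 0.209, 'rz': -0.0}
(40.5, 10, 12) {'tx': 0.25, 'ty': 0.03, 'tz': 0.67, 'rx': 0.001, 'ry': 0.262, 'rz': -0.0}
```

View pics/w22.png

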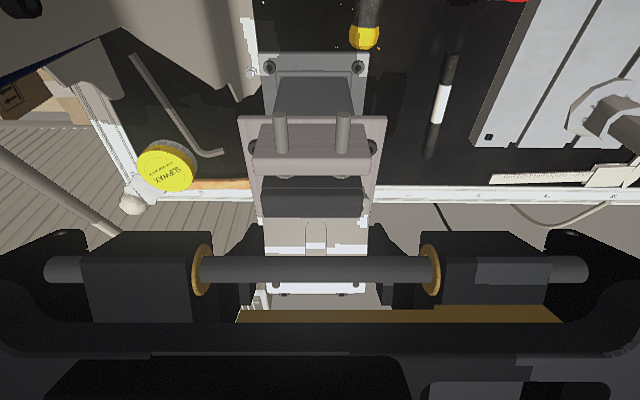

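Request:
send_rows --deltas '[{"tx":0.03,"ty":0,"tz":0.13,"rx":0,"ry":0.05,"rz":0},{"tx":0.07,"ty":0,"tz":0.26,"rx":0,"ry":0.105,"rz":0},{"tx":0.12,"ty":0,"tz":0.39,"rx":0,"ry":0.157,"rz":0},{"tx":0.17,"ty":0,"tz":0.53,"rx":0,"ry":0.21,"rz":0},{"tx":0.23,"ty":0,"tz":0.67,"rx":0,"ry":0.26,"rz":0}]'

```text
time: 19.07
position: [0.5243, -0.1515, 0.1901]
tool_rot: [0.699, 0.707, -0.074, 0.077]
ft_force: [-0.2, -9.1, -5.6]
grip_width: 0.0594
```

```bash
python3 - <<'E'
from nest import *
adv(.23,0,.67,0,.26,0)
c=wrist("w23");inhand(c)
multi([(40.7,10,9),(41,10,6),(41,10,3),(40.5,10.,1),(39.5,10,0)],a=9.2,xo=-.2,x=.3)
E
```

```text
inhand top z at tcp mm -9.14 n [ 0.009  0.002 -1.   ] tilt about y deg 0.54 x edges [np.float64(19.9), np.float64(-30.6), np.float64(20.2), np.float64(-30.2), np.float64(19.8), np.float64(-30.2), np.float64(19.7), np.float64(-30.2)] 4040
t 19.12 tilt 12.26 B [ 0.7 35.5 11.1] T [ 0.6 38.  22.9] H [  0.7 -23.2  23.9] F [ 0.5 -9.9 -5.8] w 59.4 yawerr 0.0004
meas-cmd mm (tool) [-4.9  0.7 -0.1] rot mrad [-1.1 -2.7 -0. ]
(40.7, 10, 9) {'tx': 0.03, 'ty': 0.03, 'tz': 0.16, 'rx': 0.001, 'ry': 0.054, 'rz': -0.0}
(41, 10, 6) {'tx': 0.06, 'ty': 0.03, 'tz': 0.31, 'rx': 0.001, 'ry': 0.107, 'rz': -0.0}
(41, 10, 3) {'tx': 0.06, 'ty': 0.03, 'tz': 0.46, 'rx': 0.001, 'ry': 0.159, 'rz': -0.0}
(40.5, 10.0, 1) {'tx': 0.02, 'ty': 0.03, 'tz': 0.58, 'rx': 0.001, 'ry': 0.194, 'rz': -0.0}
(39.5, 10, 0) {'tx': -0.07, 'ty': 0.03, 'tz': 0.65, 'rx': 0.001, 'ry': 0.211, 'rz': -0.0}
```

View pics/w23.png

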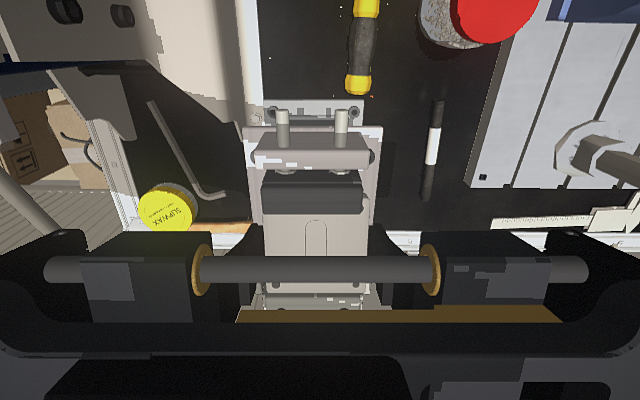

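The tilted plate has passed the nose level on its way down (H at -23.2, 23.9). I'll finish flattening, keeping the low edge at plate_1's top so it doesn't dip behind it.

```bash
python3 - <<'E'
from nest import *
multi([(40.7,11,9),(41,11.5,6),(41.2,12,3),(41.2,12.3,1),(41,12.3,-.3)],a=9.2,xo=-.2,x=0)
E
```

```text
t 19.12 tilt 12.26 B [ 0.7 35.5 11.1] T [ 0.6 38.  22.9] H [  0.7 -23.2  23.9] F [ 0.5 -9.9 -5.8] w 59.4 yawerr 0.0004
meas-cmd mm (tool) [-4.9  0.7 -0.1] rot mrad [-1.1 -2.7 -0. ]
(40.7, 11, 9) {'tx': 0.01, 'ty': 0.0, 'tz': 0.06, 'rx': 0.001, 'ry': 0.054, 'rz': -0.0}
(41, 11.5, 6) {'tx': 0.03, 'ty': 0.0, 'tz': 0.16, 'rx': 0.001, 'ry': 0.107, 'rz': -0.0}
(41.2, 12, 3) {'tx': 0.04, 'ty': 0.0, 'tz': 0.26, 'rx': 0.001, 'ry': 0.159, 'rz': -0.0}
(41.2, 12.3, 1) {'tx': 0.04, 'ty': 0.0, 'tz': 0.34, 'rx': 0.001, 'ry': 0.194, 'rz': -0.0}
(41, 12.3, -0.3) {'tx': 0.03, 'ty': 0.0, 'tz': 0.41, 'rx': 0.001, 'ry': 0.216, 'rz': -0.0}
```

Request:
send_rows --deltas '[{"tx":0.02,"ty":0,"tz":0.06,"rx":0,"ry":0.05,"rz":0},{"tx":0.04,"ty":0,"tz":0.16,"rx":0,"ry":0.107,"rz":0},{"tx":0.05,"ty":0,"tz":0.26,"rx":0,"ry":0.16,"rz":0},{"tx":0.05,"ty":0,"tz":0.34,"rx":0,"ry":0.195,"rz":0},{"tx":0.04,"ty":0,"tz":0.41,"rx":0,"ry":0.215,"rz":0}]'

```text
time: 19.53
position: [0.5243, -0.1533, 0.1855]
tool_rot: [0.703, 0.711, 0.0, 0.002]
ft_force: [-0.4, -8.7, -4.0]
grip_width: 0.0596
```

```bash
python3 - <<'E'
from nest import *
adv(.04,0,.41,0,.215,0)
c=wrist("w24");inhand(c)
from rig import robot
s=robot.camera("scene");cv2.imwrite("pics/s6z.png",cv2.resize(s["color"][70:170,220:350,::-1],(780,600),interpolation=cv2.INTER_CUBIC))
multi([(38,12,-.3),(36,11.5,-.3),(34,11,-.3)],a=9.2,xo=-.2,x=0)
E
```

```text
inhand top z at tcp mm -9.13 n [ 0.007  0.001 -1.   ] tilt about y deg 0.42 x edges [np.float64(22.7), np.float64(-33.5), np.float64(22.8), np.float64(-33.3), np.float64(22.7), np.float64(-33.6), np.float64(22.8), np.float64(-33.6)] 4594
t 19.63 tilt 0.2 B [ 0.7 36.2 12.6] T [ 0.6 36.2 24.6] H [  0.7 -23.8  12.8] F [-0.1 -8.4 -4.8] w 59.2 yawerr 0.0001
meas-cmd mm (tool) [-4.9  0.7 -0.6] rot mrad [-1.7 -7.2 -0. ]
(38, 12, -0.3) {'tx': -0.31, 'ty': 0.0, 'tz': 0.03, 'rx': 0.001, 'ry': 0.001, 'rz': 0.0}
(36, 11.5, -0.3) {'tx': -0.51, 'ty': 0.0, 'tz': 0.08, 'rx': 0.001, 'ry': 0.001, 'rz': 0.0}
(34, 11, -0.3) {'tx': -0.71, 'ty': 0.0, 'tz': 0.13, 'rx': 0.001, 'ry': 0.001, 'rz': 0.0}
```

View pics/s6z.png

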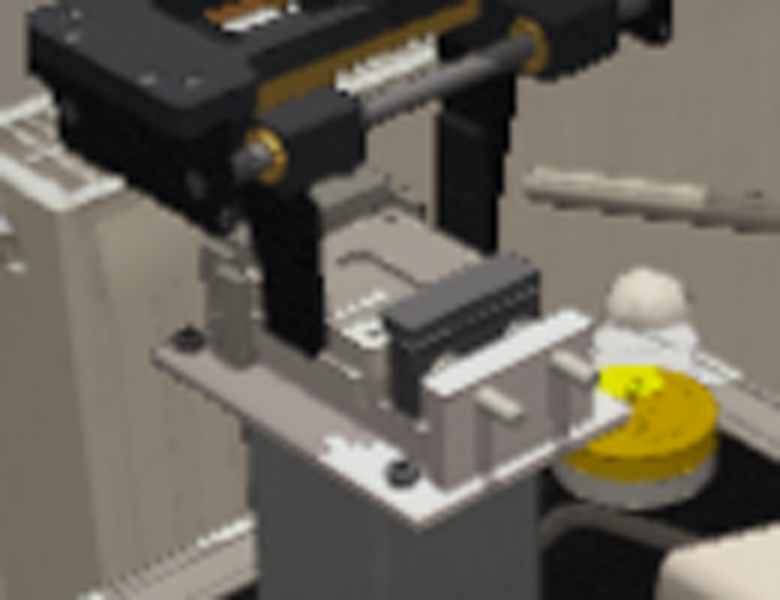

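View pics/w24.png

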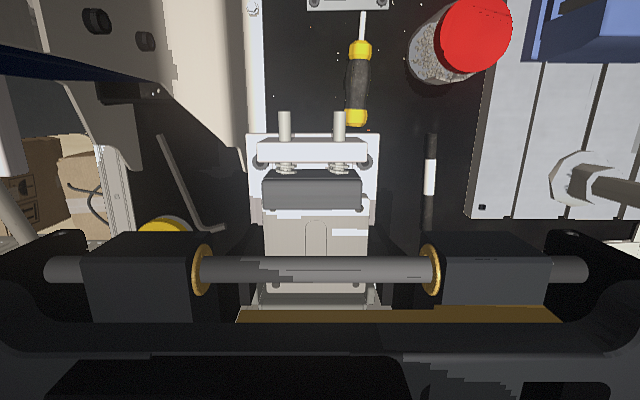

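Flat and inside the nose. Ease it home along -y.

Request:
send_rows --deltas '[{"tx":-0.15,"ty":0,"tz":0.02,"rx":0,"ry":0,"rz":0},{"tx":-0.3,"ty":0,"tz":0.04,"rx":0,"ry":0,"rz":0},{"tx":-0.45,"ty":0,"tz":0.06,"rx":0,"ry":0.004,"rz":0},{"tx":-0.6,"ty":0,"tz":0.09,"rx":0,"ry":0.006,"rz":0},{"tx":-0.65,"ty":0,"tz":0.12,"rx":0,"ry":0.006,"rz":0}]'

```text
time: 20.05
position: [0.5244, -0.1587, 0.185]
tool_rot: [0.703, 0.711, 0.002, -0.0]
ft_force: [-1.5, -5.5, 1.0]
grip_width: 0.059
```

```bash
python3 - <<'E'
from nest import *
adv(-.65,0,.12,0,.006,0)
c=wrist("w25");inhand(c)
multi([(33,12,-.3)],a=9.2,xo=-.2,x=0)
E
```

```text
inhand top z at tcp mm -9.13 n [-0.005  0.001 -1.   ] tilt about y deg -0.27 x edges [np.float64(22.8), np.float64(-29.1), np.float64(22.8), np.float64(-29.0), np.float64(22.7), np.float64(-29.4), np.float64(22.7), np.float64(-28.9)] 4336
t 20.1 tilt -0.19 B [ 0.7 31.1 12.4] T [ 0.6 31.  24.4] H [  0.7 -28.9  12.2] F [-1.8 -7.1  1.2] w 59.6 yawerr 0.0009
meas-cmd mm (tool) [-3.5  0.7 -1.4] rot mrad [-1.9 -6.4 -0.9]
(33, 12, -0.3) {'tx': -0.16, 'ty': 0.0, 'tz': -0.1, 'rx': 0.001, 'ry': -0.005, 'rz': 0.0}
```

Request:
send_rows --deltas '[{"tx":-0.1,"ty":0,"tz":0,"rx":0,"ry":-0.003,"rz":0},{"tx":-0.25,"ty":0,"tz":0,"rx":0,"ry":-0.005,"rz":0},{"tx":-0.25,"ty":0,"tz":0,"rx":0,"ry":-0.005,"rz":0},{"tx":-0.25,"ty":0,"tz":0,"rx":0,"ry":-0.005,"rz":0}]'

```text
time: 20.43
position: [0.5244, -0.1591, 0.1851]
tool_rot: [0.703, 0.711, 0.002, 0.0]
ft_force: [0.1, -3.7, 2.7]
grip_width: 0.0596
```

```bash
python3 - <<'E'
from nest import *
adv(-.25,0,0,0,-.005)
c=wrist("w26");inhand(c)
multi([(30,12,0)],a=9.2,xo=-.2,x=0)
E
```

```text
inhand top z at tcp mm -9.15 n [-0.001  0.001 -1.   ] tilt about y deg -0.07 x edges [np.float64(22.9), np.float64(-28.4), np.float64(22.9), np.float64(-28.4), np.float64(22.8), np.float64(-28.6), np.float64(22.8), np.float64(-28.4)] 4264
t 20.48 tilt -0.1 B [ 0.7 30.7 12.3] T [ 0.6 30.7 24.3] H [  0.7 -29.3  12.2] F [-0.7 -3.4  2.7] w 59.4 yawerr 0.0005
meas-cmd mm (tool) [-1.4  0.7 -1.4] rot mrad [-2.  -3.  -0.4]
(30, 12, 0) {'tx': -0.21, 'ty': 0.0, 'tz': -0.11, 'rx': 0.001, 'ry': -0.005, 'rz': 0.0}
```

Request:
send_rows --deltas '[{"tx":0,"ty":0,"tz":0,"rx":0,"ry":0,"rz":0},{"tx":0,"ty":0,"tz":0,"rx":0,"ry":0,"rz":0},{"tx":0,"ty":0,"tz":-0.05,"rx":0,"ry":0,"rz":0},{"tx":0,"ty":0,"tz":-0.05,"rx":0,"ry":0,"rz":0},{"tx":0,"ty":0,"tz":-0.05,"rx":0,"ry":0,"rz":0}]' --claw 8.4

```text
time: 20.9
position: [0.5237, -0.1576, 0.1847]
tool_rot: [0.703, 0.711, 0.002, -0.001]
ft_force: [1.0, -0.3, -0.1]
grip_width: 0.0813
```

```bash
python3 - <<'E'
from nest import *
adv(0,0,-.05)
c=wrist("w27");inhand(c)
multi([(30,12,0)],a=9.2,xo=-.2,x=0)
E
```

```text
inhand top z at tcp mm -9.48 n [-0.002 -0.001 -1.   ] tilt about y deg -0.09 x edges [np.float64(40.0), np.float64(-30.2), np.float64(40.0), np.float64(-30.1), np.float64(40.0), np.float64(-30.4), np.float64(40.0), np.float64(-30.1)] 4461
t 20.95 tilt -0.27 B [ 0.1 32.1 12.1] T [ 0.1 32.  24.1] H [  0.1 -27.9  11.9] F [-0.2 -0.2  0.2] w 82.2 yawerr 0.0002
meas-cmd mm (tool) [ 0.   0.1 -0.6] rot mrad [-0.5 -0.1 -0.1]
(30, 12, 0) {'tx': -0.21, 'ty': 0.0, 'tz': -0.06, 'rx': 0.001, 'ry': -0.005, 'rz': 0.0}
```

View pics/w27.png

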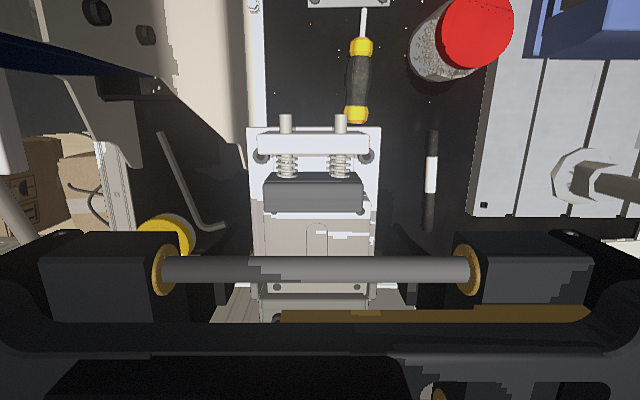

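Released. Lifting off, then inspecting everything from above and from the scene camera.

Request:
send_rows --deltas '[{"tx":0,"ty":0,"tz":-1.0,"rx":0,"ry":0,"rz":0},{"tx":0,"ty":0,"tz":-3.5,"rx":0,"ry":0,"rz":0},{"tx":0,"ty":0,"tz":-7.0,"rx":0,"ry":-0.05,"rz":0},{"tx":0,"ty":0,"tz":-10.5,"rx":0,"ry":-0.15,"rz":0},{"tx":0,"ty":0,"tz":-13,"rx":0,"ry":-0.26,"rz":0}]' --claw 8.7

```text
time: 21.37
position: [0.5251, -0.1607, 0.3197]
tool_rot: [0.699, 0.703, -0.09, 0.096]
ft_force: [0.0, -0.3, -0.0]
grip_width: 0.0869
```

Request:
send_rows --deltas '[{"tx":0,"ty":0,"tz":-1,"rx":0,"ry":0,"rz":0},{"tx":0,"ty":0,"tz":-2,"rx":0,"ry":0,"rz":0},{"tx":0,"ty":0,"tz":-2,"rx":0,"ry":0,"rz":0}]'

```text
time: 21.62
position: [0.5242, -0.1533, 0.336]
tool_rot: [0.698, 0.705, -0.088, 0.092]
ft_force: [-0.2, -0.1, -0.5]
grip_width: 0.0868
```

```bash
python3 - <<'E'
from nest import *
from rig import robot
c=wrist("w28")
cv2.imwrite("pics/w28z.png",cv2.resize(c["color"][0:260,200:440,::-1],(553,600),interpolation=cv2.INTER_CUBIC))
W,m=cloud(c)
for nm,z0,z1,y0,y1 in [("plate2",.189,.198,-.19,-.13),("hooktop",.199,.209,-.26,-.165),("jawtop",.199,.209,-.165,-.08)]:
    k=m&(W[...,2]>z0)&(W[...,2]<z1)&(W[...,1]>y0)&(W[...,1]<y1)&(abs(W[...,0]-.524)<.035)
    A=W[k]; print(nm,len(A),np.percentile(A,[1,50,99],axis=0).round(4).tolist())
    if nm=="plate2":
        ce=A.mean(0);print("normal",np.linalg.svd(A-ce)[2][2].round(4))
s=robot.camera("scene");cv2.imwrite("pics/s7.png",s["color"][:,:,::-1]);cv2.imwrite("pics/s7z.png",cv2.resize(s["color"][80:180,230:360,::-1],(780,600),interpolation=cv2.INTER_CUBIC))
np.savez("s7.npz",**s)
s=robot.camera("top");np.savez("t7.npz",**s)
fitplate(s,(.556,.0845,.0465));print(robot.get_obs()["time"])
E
```

```text
plate2 2702 [[0.4955, -0.1868, 0.1895], [0.5259, -0.1609, 0.1942], [0.5558, -0.1345, 0.1971]]
normal [ 3.0e-04 -1.6e-03 -1.0e+00]
hooktop 979 [[0.4948, -0.205, 0.1994], [0.5239, -0.1939, 0.2038], [0.553, -0.1854, 0.2083]]
jawtop 917 [[0.4978, -0.1327, 0.1998], [0.5234, -0.1245, 0.2037], [0.5483, -0.1175, 0.2052]]
n [0.0306 0.3939 0.9186] tilt 23.27 exyaw -0.0775 rect [19.  42.4] 68.33 centre [0.5697 0.1131 0.0336] 97
21.7667
```

View pics/w28z.png

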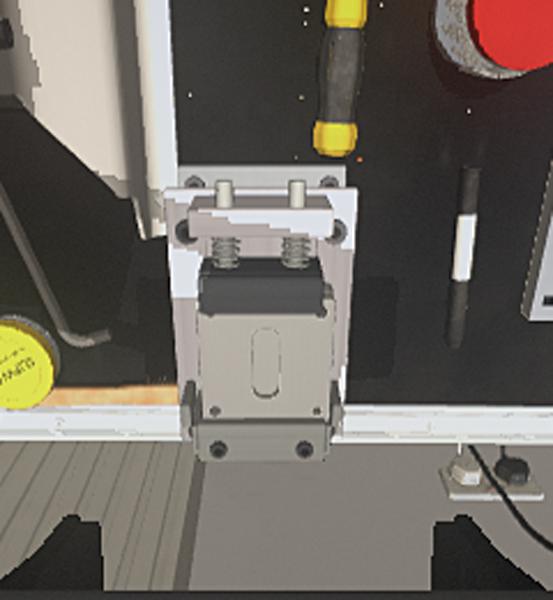

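View pics/s7z.png

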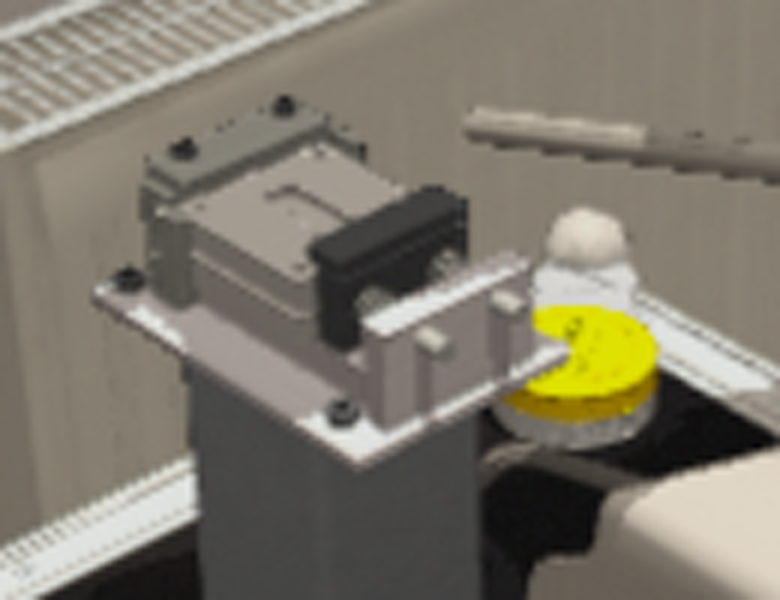

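View pics/s7.png

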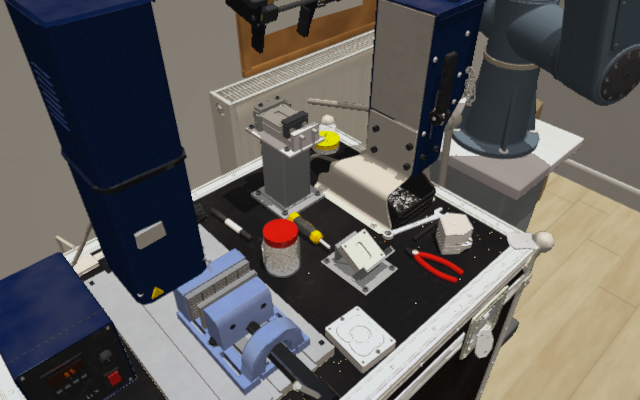

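```bash
python3 - <<'E'
from nest import *
fitplate(dict(np.load("s7.npz")),(.556,.0845,.0465),rad=.045)
from rig import robot
c=dict(np.load("t7.npz"));cv2.imwrite("pics/t7.png",c["color"][:,:,::-1])
print(robot.hand_in())
E
```

```text
n [-0.0153  0.4981  0.867 ] tilt 29.89 exyaw 0.0306 rect [59.9 70.2] 89.8 centre [0.5569 0.0888 0.0469] 903
the job is handed in; nothing more can be done
None
```

View pics/t7.png

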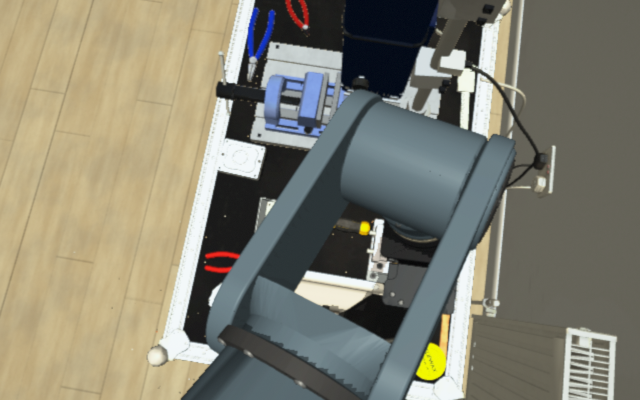

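Both plates are stacked in the nest, plate_1 first with plate_2 on top, and I handed the job in at about 21.8 s with the arm clear of everything.

What the last checks showed:
- **Nest:** the top face of plate_2 is level, 24 mm above the seat. The jaw sits at about 6 mm of travel, the value for a held plate. Both cameras show the pair flat under the hook's nose and the jaw's lip.
- **Sideways position:** the plates sit about 1 to 2 mm off centre towards +x. That is within the 3 mm of play to each hook cheek, so I left it.
- **Rack:** plate_3, now the top one, lies at its 30° slope in the expected place, so plate_4 should be undisturbed under it.
- **Jar:** the pellet jar is upright where it was.
- **Forces:** the highest reading I saw at the wrist was about 12 N.

**Failed check:** the top camera's fit of the rack failed because the arm blocked its view. The rack check therefore rests on the scene camera alone.

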